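Load the thread stand: cushion, cone holder and cone, then spool and cap

ROBOT

A 6-joint arm with a two-finger parallel gripper is mounted at the origin on a cart in front of the work surface, level with it; the furniture and walls round the work are solid. World frame = base frame: x ahead of the robot, y to its left, z up, the work surface at z = 0. Lengths are in m, angles in rad, forces in N, time in s.
With the tool pointing down it reaches from about 0.4 to 0.825 m from the base axis. Payload 7 kg.
Tool frame: the origin (TCP) lies midway between the tips of the shut fingers; the grasp point (between the pads) lies hold_point_z behind it (hold_point_z is the distance from the TCP to the grasp point, in m); z points along the fingers, y is the line along which they close (so a half turn about z gives the same grasp; the last joint's range is limited). The gripper opens to 88 mm and grips with 3 to 60 N. Pads are 19 mm wide; open, the fingers measure 130 mm over their backs; the gripper's body (78 mm by 193 mm) begins 47 mm behind the grasp point.
Start: joints at [1.625, 0.359, 0.012, 0, -1.224, -0.288], TCP at [0.156, 0.657, 0.201] pointing down, gripper open.
Joint ranges: [-3.07, 3.07], [-1.43, 2.12], [-1.02, 1.25], [-3.03, 1.67], [-3.05, -0], [-3.03, 3.03]. Speed limits (rad/s): [2.39, 2.39, 3.01, 3.14, 3.14, 3.14].

INTERFACE

Orientations are given as [roll, pitch, yaw] about the fixed x, y, z axes, in that order (R = Rz(yaw) Ry(pitch) Rx(roll)).
In Python, from station import * gives the robot as it stands.
- The arm moves only by the tool apply_moves, never from a script. Its argument "steps" is a list of rows, each an object with "translation": the shift along the world's x, y, z scaled (see below), a list of three; "rotation": the turn, a rotation vector about the world's x, y, z scaled (see below), a list of three. A call has exactly 10 rows; each row is the pose to reach, as a shift and turn from the pose commanded when the call began; what a row does not reach only later rows make up. The controller multiplies each number of a shift by 250 mm and each number of a turn by 30 degrees. A row lasts 1/12 s, in which the tool goes at most 41.7 mm and 7.16 degrees, less where a joint would pass 70% of its speed; a pose out of reach is approached as far as the arm can. A call with a number of a shift or a turn outside -1 to 1 is refused whole. A call with a gripper value outside its range is refused whole. "jaw" is the closure, from -1 (fully open) to 1 (shut), so that 0 is half open, set as the call begins (left out, the last holds). The fingers move at their own pace and stop on an object; "newtons" is the grip in N (left out, the last holds). Time passes only in rows, so rows that repeat a pose let the fingers close, or fill a call up. It gives the time, the measured TCP pose, the force, the opening and the grip force at its end, in the units of the state.
- get_state(): the state, without advancing time (a new reading comes with each control period).
- grab_frame(name): name is "scene" or "top" or "wrist"; returns the picture (400x640x3 uint8, blue, green, red); there is no depth.
- camera_model(name): a dict with "fx", "fy", "cx", "cy" (pixels), "xyz" and "rotation" of the camera in the world. Camera axes: x right, y down, z forward; pixel columns grow to the right and rows downward; lengths in m; the calibration is good to about 2 mm. The wrist camera is an equidistant fisheye: a pixel r from the principal point sees the ray r / f radians off the axis. A picture is of the moment at which its call begins: read the wrist's pose just before it. camera_model takes no time and is no camera call; for the wrist camera it gives the pose at the moment of the call.
- job_done(): hands the job in; it is judged then, once.
The state is a dict: "t": time; "q": joint angles; "qd": joint speeds; "joint_efforts": joint torques, N m; "eef_pos": TCP position; "ee_rot": TCP orientation; "force": force on the tool from outside, world axes, zero at the start; "moment": the same for the moment, N m; "width": finger opening in m; "gripper_force": force on a finger pad.
Only numpy, scipy, OpenCV 4.12 (cv2) and the standard library are available. Lean on these libraries where they do the work, as an engineer would, in place of code of your own. Each camera call takes 0.05 s, during which the arm holds its last target. There are 200 camera calls.

TASK

Load the two free pins of the dark thread stand on the left-hand table. On the pin with the blue foot put the red cushion ring, on it the grey cone holder with its wide flange down, and over the holder the orange thread cone, wide end down, seated on the flange; on the pin with the yellow foot put the violet spool and on top of it the black spool cap, disc side down. Everything shall sit fully down and upright, and the navy cone on the third pin and the steel bobbin with red thread that lies among the parts shall stay as they are.

Things in the scene. Friction and masses are not known exactly. Their poses are not given: they have to be found in the camera images.
- cushion: Red rubber cushion ring lying flat on the right-hand table: 58 mm outside diameter, 14 mm bore, 8 mm thick. Origin: centre of its underside, z up. A blue drawer cabinet, 165 mm high, stands fixed at this table's near left corner (x from 0.28 to 0.42, y above -0.145 m), and a green parts box, 42 mm high, behind it (x to 0.61, y above -0.17 m).
- cone_holder: Grey plastic cone holder standing on its flange on the right-hand table, 55 mm high: flange 58 mm diameter, 5 mm thick; above it a taper from 45 mm diameter down to 24 mm at 33 mm height, then a straight neck of 24 mm diameter from 33 to 55 mm (grip it here). Bore 14 mm right through, widened to 24 mm at the underside. Origin: centre of its underside, z up.
- cone_orange: Orange thread on a hollow ivory cone standing on its wide end on the right-hand table, 110 mm high: 62 mm diameter at the base tapering to 43 mm at 88 mm height, then a straight ivory collar of 25 mm diameter from 89 to 110 mm (grip it here). Hollow: 49 mm inside diameter at the base, 29 mm at 88 mm, 17 mm through the collar. Origin: centre of its underside, z up.
- spool_violet: Spool of violet thread with ivory ends standing on its end on the right-hand table: 35 mm diameter, 55 mm high, 13 mm bore (17 mm at the underside). Origin: centre of its underside, z up.
- spool_cap: Black plastic spool cap on the right-hand table, disc down: disc 40 mm diameter, 6 mm thick, with a straight collar of 18 mm diameter on it up to 22 mm height (grip it here). Bore 12 mm right through, widened to 18 mm at the underside. Origin: centre of its underside, z up.
- pin_blue: Pin station with a round blue foot (67 mm diameter, 4 mm thick) on the thread stand, fixed. A steel pin 6 mm thick with a round tip rises from its centre to 89 mm above the origin. Origin: centre of the foot's underside, on the tray; parts are stacked on the foot's top, 4 mm above the origin. z up, y along the row of pins.
- pin_yellow: Pin station like the blue one but with a yellow foot: same sizes and same origin.
- cone_navy: Navy-blue thread cone, 66 mm diameter at the base, 114 mm high, standing loose on the stand's third (green) foot, 95 or 190 mm from the other pins. Not to be disturbed. Origin: centre of its underside, z up.
- bobbin_red: Small steel bobbin wound with red thread, 21 mm diameter, 10 mm high, lying flat and loose on the right-hand table in the middle of the parts (from above a bright disc; the only bobbin there, the others lie further back). Not to be disturbed. Origin: centre of its underside.
- stand: Dark grey thread stand on the left-hand table, fixed: a tray 105 by 290 mm (along its y axis), 12 mm high (15 mm at the rim), with three stations in a row along y, 95 mm apart; which colour is where changes. A steel mast socket 16 mm thick rises 18 mm above the tray at x = +36, y = +48 mm. Origin: centre of its underside.

How it is judged:
By the outcome, as a careful person would: the job done as asked, in the order asked, and still so for the second after the job is handed in, with the robot touching nothing.
It also fails if it takes over 144 s, if anything falls off the work surface, if the arm or the gripper's body presses on something with over 40 N, if the wrist force passes 120 N, or if a joint passes its speed limit or range.

## Working session

There is one attempt and no reset: what is moved stays moved. The work goes in short steps, Python scripts to look and compute and a tool call to move; the robot and the scene stay as the last step left them, time stands still between calls to the robot, and variables do not carry over. Pictures are saved under pics/ and viewed, at most 14 in all, crops included, and the job is handed in when it is done.

Besides the shell and the picture viewer there is one more tool, called as a command line: name --argument value ..., lists and objects as JSON in quotes. apply_moves: Moves the arm, as the interface text tells. Shifts and turns lie within -1 to 1; 1 stands for 250 mm of shift or 30 degrees of turn. Its arguments: {"type":"object","properties":{"steps":{"type":"array"},"jaw":{"type":"number"},"newtons":{"type":"number"}},"required":["steps"]}

```bash
ls; mkdir -p pics; python3 - <<'E'
from station import *
import cv2
print(get_state())
for n in ["scene","top","wrist"]:
    m=camera_model(n); print(n,m)
    cv2.imwrite(f"pics/{n}0.png",grab_frame(n))
E
```

```text
pics
{'t': 0.0, 'q': array([ 1.62507811e+00,  3.59389381e-01,  1.10531768e-02, -3.16777672e-04,
       -1.22409720e+00, -2.88077774e-01]), 'qd': array([ 9.46354247e-04,  9.53047369e-05, -9.75199319e-04, -1.19829497e-03,
       -1.67785069e-03,  2.56894913e-04]), 'joint_efforts': array([ 1.48743202e-03, -5.82717061e+01,  2.93052274e+01,  6.99721947e+00,
        6.83462567e-03, -1.49993011e-04]), 'eef_pos': array([0.15631288, 0.6561077 , 0.20042465]), 'ee_rot': array([ 3.13993842e+00, -1.79632161e-04, -2.33903727e-01]), 'force': array([ 0.218171  , -0.38857023,  0.39518916]), 'moment': array([ 0.02499751, -0.01352589, -0.00676732]), 'gripper_force': 0.0, 'width': 0.08784633286548243}
scene {'fx': 432.25339039577074, 'fy': 432.25339039577074, 'cx': 319.23260650203696, 'cy': 203.165180986609, 'xyz': array([-0.23871301, -0.65570541,  1.07916683]), 'rotation': array([-2.38547260e+00,  9.78310953e-04, -8.34502723e-01])}
top {'fx': 516.0003422672982, 'fy': 516.0003422672982, 'cx': 326.3102073257508, 'cy': 201.49486464332975, 'xyz': array([0.20501123, 0.00308708, 1.56468104]), 'rotation': array([-2.95547711, -0.0149799 , -1.55760015])}
wrist {'fx': 309.70691628693146, 'fy': 309.70691628693146, 'cx': 319.84049921063644, 'cy': 203.11020555365045, 'xyz': array([0.23714485, 0.63630036, 0.38336836]), 'rotation': array([ 2.83364088e+00, -2.56656510e-03, -1.80482677e+00])}
```

View pics/top0.png

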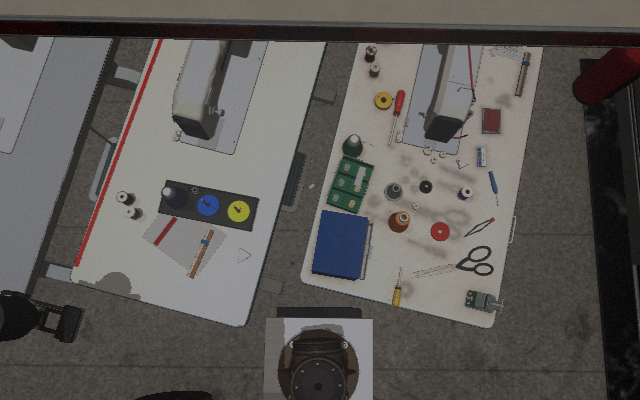

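View pics/scene0.png

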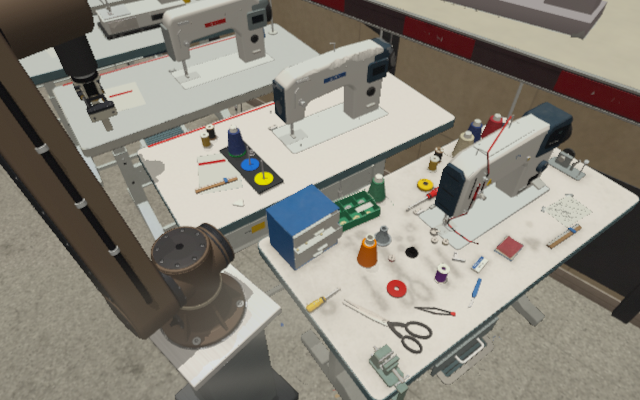

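View pics/wrist0.png

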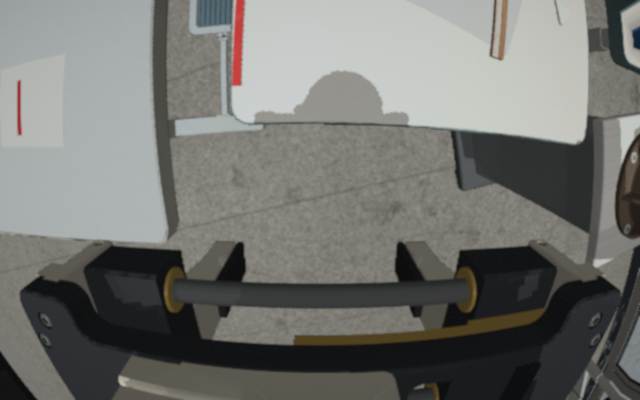

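The top view shows the navy cone at (172,195), the blue foot at (207,205) and the yellow foot at (238,211). Among the parts are the holder (394,190), cap (425,186), violet spool (465,193), orange cone (399,220), cushion (440,231) and bobbin (417,206). The scene view shows the same layout; the wrist view shows only the left table's edge.

```bash
cat > h.py <<'E'
from station import *
import cv2, numpy as np, station
from scipy.spatial.transform import Rotation as R
def ray(m,u,v,fish=False):
    x,y=(u-m["cx"])/m["fx"],(v-m["cy"])/m["fy"]
    if fish:
        r=np.hypot(x,y); s=np.sin(r)/r if r>1e-9 else 1.; d=np.array([x*s,y*s,np.cos(r)])
    else: d=np.array([x,y,1.])
    return R.from_euler("xyz",m["rotation"]).as_matrix()@d
def plane(m,u,v,z,fish=False):
    d=ray(m,u,v,fish); return m["xyz"]+d*(z-m["xyz"][2])/d[2]
def pix(m,p,fish=False):
    d=R.from_euler("xyz",m["rotation"]).as_matrix().T@(np.array(p)-m["xyz"])
    if fish:
        h=np.hypot(d[0],d[1]); k=np.arctan2(h,d[2])/h
        return m["cx"]+m["fx"]*k*d[0], m["cy"]+m["fy"]*k*d[1]
    return m["cx"]+m["fx"]*d[0]/d[2], m["cy"]+m["fy"]*d[1]/d[2]
def blobs(img,lo,hi,box,amin=15):
    """HSV mask inside box (u0,v0,u1,v1): list of (area,u,v,minEnclosingCircle)"""
    u0,v0,u1,v1=box; m=cv2.inRange(cv2.cvtColor(img[v0:v1,u0:u1],cv2.COLOR_BGR2HSV),np.array(lo),np.array(hi))
    out=[]
    for c in cv2.findContours(m,cv2.RETR_EXTERNAL,cv2.CHAIN_APPROX_NONE)[0]:
        a=cv2.contourArea(c)
        if a>=amin:
            (x,y),r=cv2.minEnclosingCircle(c); M=cv2.moments(c)
            out.append((round(a),round(M["m10"]/M["m00"]+u0,1),round(M["m01"]/M["m00"]+v0,1),round(x+u0,1),round(y+v0,1),round(r,1)))
    return sorted(out,reverse=True)
E
python3 - <<'E'
from h import *
print([n for n in dir(station) if not n.startswith('_')], getattr(station,'hold_point_z',None))
m=camera_model("top"); I=cv2.imread("pics/top0.png")
def show(n,lo,hi,box,z):
    for b in blobs(I,lo,hi,box)[:2]: print(n,b,plane(m,b[3],b[4],z).round(3))
show("blue",(100,150,80),(125,255,255),(190,185,225,222),.016)
show("yel",(20,150,80),(35,255,255),(222,195,255,228),.016)
show("red",(0,150,80),(8,255,255),(425,218,455,245),.008)
show("redw",(172,150,80),(180,255,255),(425,218,455,245),.008)
show("orange",(5,130,60),(18,255,255),(380,200,415,240),.05)
show("violet",(125,60,30),(160,255,255),(450,180,480,205),.05)
show("cap",(0,0,0),(180,255,50),(414,176,436,198),.005)
show("holder",(0,0,0),(180,80,130),(380,176,405,203),.005)
cv2.imwrite("pics/c.png",np.hstack([cv2.resize(I[165:250,370:485],None,fx=4,fy=4,interpolation=2),cv2.resize(I[165:250,150:265],None,fx=3,fy=4,interpolation=2)]))
E
```

```text
['Unreachable', 'camera_model', 'get_state', 'grab_frame', 'hold_point_z', 'job_done'] 0.0188
blue (331, 207.9, 204.9, 207.9, 204.9, 10.9) [0.481 0.344 0.016]
yel (331, 238.4, 210.9, 238.4, 210.8, 10.8) [0.464 0.25  0.016]
red (230, 439.7, 231.1, 440.0, 231.0, 9.2) [ 0.412 -0.364  0.008]
orange (175, 397.1, 223.5, 399.0, 221.0, 10.8) [ 0.435 -0.233  0.05 ]
cap (98, 425.2, 186.5, 425.0, 186.6, 6.1) [ 0.551 -0.322  0.005]
holder (295, 393.8, 192.4, 395.4, 193.4, 12.2) [ 0.528 -0.23   0.005]
```

View pics/c.png

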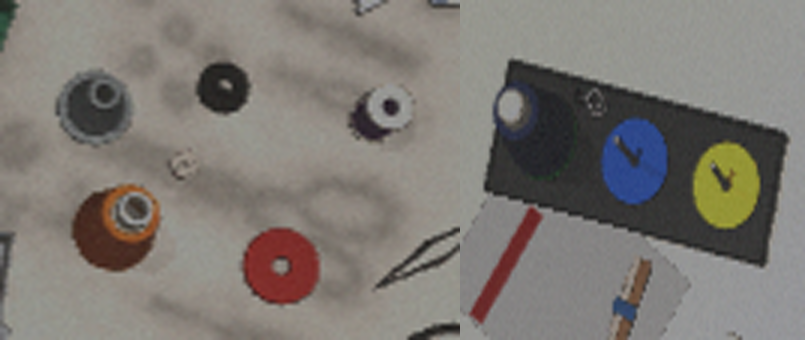

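The crop shows tops clearly: cap bore (223,87), spool top (388,107), cone collar (134,211), holder neck (104,95), cushion (281,266), bobbin (184,164) and the navy collar at the far left of the stand.

```bash
python3 - <<'E'
from h import *
m=camera_model("top"); s=camera_model("scene"); S=cv2.imread("pics/scene0.png")
for n,(u,v),z in [("cap",(425.75,186.75),.022),("violet",(467,191.75),.055),("orange",(403.5,217.75),.11),("holder",(396,188.75),.055),("cushion",(440.2,231.3),.008),("bobbin",(416,206),.01),("blue",(207.9,204.9),.016),("yel",(238.4,210.9),.016)]:
    p=plane(m,u,v,z); print(n,p.round(4),"az",np.arctan2(p[1],p[0]).round(2),"r",np.hypot(*p[:2]).round(3),"scene px",np.round(pix(s,p),1))
for n,lo,hi,box in [("red",(0,150,60),(8,255,255),(380,275,415,302)),("blue",(100,150,80),(125,255,255),(238,150,266,178)),("yel",(20,150,80),(35,255,255),(250,165,280,195))]:
    print(n,blobs(S,lo,hi,box)[:2])
E
```

```text
cap [ 0.5467 -0.3207  0.022 ] az -0.53 r 0.634 scene px [410.8 248.3]
violet [ 0.5261 -0.4375  0.055 ] az -0.69 r 0.684 scene px [442.8 267.5]
orange [ 0.4355 -0.2364  0.11  ] az -0.5 r 0.495 scene px [369.  236.8]
holder [ 0.5318 -0.2242  0.055 ] az -0.4 r 0.577 scene px [383.5 227.9]
cushion [ 0.4116 -0.3646  0.008 ] az -0.72 r 0.55 scene px [396.4 287.3]
bobbin [ 0.4884 -0.2918  0.01  ] az -0.54 r 0.569 scene px [391.5 257. ]
blue [0.4806 0.3436 0.016 ] az 0.62 r 0.591 scene px [250.  163.6]
yel [0.4636 0.2503 0.016 ] az 0.49 r 0.527 scene px [263.8 177.6]
red [(232, 396.0, 288.2, 396.1, 288.3, 9.7)]
blue [(149, 249.8, 164.4, 250.0, 165.0, 9.2)]
yel [(180, 263.4, 178.4, 263.5, 178.5, 9.6)]
```

apply_moves --steps '[{"translation": [0.1,-0.1,0.2],"rotation": [0,0,-0.2]},{"translation": [0.2,-0.2,0.2],"rotation": [0,0,-0.4]},{"translation": [0.3,-0.3,0.2],"rotation": [0,0,-0.6]},{"translation": [0.4,-0.45,0.2],"rotation": [0,0,-0.8]},{"translation": [0.5,-0.6,0.2],"rotation": [0,0,-1]},{"translation": [0.6,-0.7,0.2],"rotation": [0,0,-1]},{"translation": [0.7,-0.8,0.2],"rotation": [0,0,-1]},{"translation": [0.8,-0.9,0.2],"rotation": [0,0,-1]},{"translation": [0.8,-0.9,0.2],"rotation": [0,0,-1]},{"translation": [0.8,-0.9,0.2],"rotation": [0,0,-1]}]' --jaw -1

```text
t: 0.98
eef_pos: [0.3575, 0.4301, 0.2515]
ee_rot: [-3.142, 0.0, -0.761]
force: [0.5, 0.8, -0.2]
width: 0.0877
gripper_force: 0.0
```

apply_moves --steps '[{"translation": [0.1,-0.05,0.0],"rotation": [0,0,-0.2]},{"translation": [0.2,-0.1,0.0],"rotation": [0,0,-0.4]},{"translation": [0.3,-0.15,0.0],"rotation": [0,0,-0.6]},{"translation": [0.4,-0.2,0.0],"rotation": [0,0,-0.8]},{"translation": [0.5,-0.2,0.0],"rotation": [0,0,-1]},{"translation": [0.5,-0.2,0.0],"rotation": [0,0,-1]},{"translation": [0.5,-0.2,0.0],"rotation": [0,0,-1]},{"translation": [0.5,-0.2,0.0],"rotation": [0,0,-1]},{"translation": [0.5,-0.2,0.0],"rotation": [0,0,-1]},{"translation": [0.5,-0.2,0.0],"rotation": [0,0,-1]}]'

```text
t: 1.82
eef_pos: [0.4805, 0.3822, 0.2516]
ee_rot: [-3.141, 0.0, -1.279]
force: [0.5, 1.0, 0.0]
width: 0.0876
gripper_force: 0.0
```

apply_moves --steps '[{"translation": [0,0,0.0],"rotation": [0,0,-0.2]},{"translation": [0,0,0.0],"rotation": [0,0,-0.4]},{"translation": [0,0,0.0],"rotation": [0,0,-0.6]},{"translation": [0,0,0.0],"rotation": [0,0,-0.8]},{"translation": [0,0,0.0],"rotation": [0,0,-0.89]},{"translation": [0,0,0.0],"rotation": [0,0,-0.89]},{"translation": [0,0,0.0],"rotation": [0,0,-0.89]},{"translation": [0,0,0.0],"rotation": [0,0,-0.89]},{"translation": [0,0,0.0],"rotation": [0,0,-0.89]},{"translation": [0,0,0.0],"rotation": [0,0,-0.89]}]'

```text
t: 2.65
eef_pos: [0.4813, 0.3817, 0.2514]
ee_rot: [-3.142, 0.0, -1.746]
force: [0.3, 0.7, 1.0]
width: 0.0871
gripper_force: 0.0
```

```bash
python3 - <<'E'
from h import *
m=camera_model("wrist"); I=grab_frame("wrist"); cv2.imwrite("pics/w1.png",I)
s=get_state(); print(s["q"].round(2),s["eef_pos"].round(4),s["ee_rot"].round(3))
for n,lo,hi,p in [("blue",(100,150,60),(125,255,255),(.4806,.3436,.016)),("yel",(20,150,60),(35,255,255),(.4636,.2503,.016))]:
    print(n,np.round(pix(m,p,True)), np.round(pix(m,np.add(p,[0,0,.085]),True)))
    for b in blobs(I,lo,hi,(0,0,640,400),300)[:2]: print(b,plane(m,b[3],b[4],.016,True).round(4),plane(m,b[1],b[2],.016,True).round(4))
E
```

```text
[ 0.99  0.23 -0.05 -0.   -1.29 -1.16] [0.4813 0.3816 0.2514] [ 3.142 -0.    -1.746]
blue [316. 142.] [315. 150.]
(1856, 315.4, 140.0, 315.5, 140.0, 24.8) [0.4808 0.3411 0.016 ] [0.4809 0.3411 0.016 ]
yel [316.  72.] [315.  63.]
(1883, 429.3, 331.0, 419.0, 326.0, 125.0) [0.3551 0.6901 0.016 ] [0.335  0.7089 0.016 ]
(1826, 315.9, 70.5, 316.0, 70.4, 25.1) [0.4636 0.2483 0.016 ] [0.4637 0.2484 0.016 ]
```

View pics/w1.png

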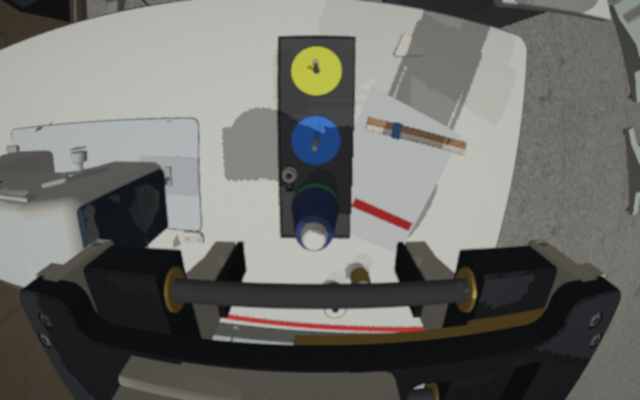

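The wrist view shows the yellow foot at (316,70), the blue at (315,140) and the navy cone at (315,220). They agree with the top view within 2 mm. Now I'll move to the parts.

apply_moves --steps '[{"translation": [0,-0.1,0],"rotation": [0,0,0]},{"translation": [0,-0.2,0],"rotation": [0,0,0]},{"translation": [0,-0.3,0],"rotation": [0,0,0]},{"translation": [0,-0.4,0],"rotation": [0,0,0]},{"translation": [0,-0.5,0],"rotation": [0,0,0]},{"translation": [0,-0.6,0],"rotation": [0,0,0]},{"translation": [0,-0.7,0],"rotation": [0,0,0]},{"translation": [0,-0.8,0],"rotation": [0,0,0]},{"translation": [0,-0.9,0],"rotation": [0,0,0]},{"translation": [0,-1,0],"rotation": [0,0,0]}]'

```text
t: 3.53
eef_pos: [0.4812, 0.1304, 0.2515]
ee_rot: [-3.141, 0.0, -1.746]
force: [0.5, -0.3, -0.2]
width: 0.0879
gripper_force: 0.0
```

apply_moves --steps '[{"translation": [0,-0.1,0],"rotation": [0,0,0]},{"translation": [0,-0.2,0],"rotation": [0,0,0]},{"translation": [0,-0.3,0],"rotation": [0,0,0]},{"translation": [0,-0.4,0],"rotation": [0,0,0]},{"translation": [0,-0.5,0],"rotation": [0,0,0]},{"translation": [0,-0.6,0],"rotation": [0,0,0]},{"translation": [0,-0.7,0],"rotation": [0,0,0]},{"translation": [0,-0.8,0],"rotation": [0,0,0]},{"translation": [0,-0.9,0],"rotation": [0,0,0]},{"translation": [0,-1,0],"rotation": [0,0,0]}]'

```text
t: 4.37
eef_pos: [0.4812, -0.1197, 0.2516]
ee_rot: [-3.141, 0.0, -1.746]
force: [1.4, 0.3, 0.2]
width: 0.0873
gripper_force: 0.0
```

apply_moves --steps '[{"translation": [-0.03,-0.1,0],"rotation": [0,0,0]},{"translation": [-0.06,-0.2,0],"rotation": [0,0,0]},{"translation": [-0.09,-0.3,0],"rotation": [0,0,0]},{"translation": [-0.12,-0.4,0],"rotation": [0,0,0]},{"translation": [-0.15,-0.5,0],"rotation": [0,0,0]},{"translation": [-0.2,-0.6,0],"rotation": [0,0,0]},{"translation": [-0.24,-0.7,0],"rotation": [0,0,0]},{"translation": [-0.28,-0.75,0],"rotation": [0,0,0]},{"translation": [-0.28,-0.75,0],"rotation": [0,0,0]},{"translation": [-0.28,-0.75,0],"rotation": [0,0,0]}]'

```text
t: 5.2
eef_pos: [0.4109, -0.3065, 0.2513]
ee_rot: [3.142, 0.0, -1.749]
force: [0.6, -0.1, 0.1]
width: 0.0873
gripper_force: 0.0
```

```bash
python3 - <<'E'
from h import *
m=camera_model("wrist"); I=grab_frame("wrist"); cv2.imwrite("pics/w2.png",I)
s=get_state(); print(s["q"].round(2),s["eef_pos"].round(4),s["ee_rot"].round(3))
for lo,hi,z in [((0,150,50),(7,255,255),.008),((125,60,20),(165,255,255),.03)]:
    for b in blobs(I,lo,hi,(0,0,640,400),200)[:2]: print(b,plane(m,b[3],b[4],z,True).round(4),plane(m,b[1],b[2],z,True).round(4))
for n,p in dict(cap=(.5467,-.3207,.022),vio=(.5261,-.4375,.055),ora=(.4355,-.2364,.11),hol=(.5318,-.2242,.055),cus=(.4116,-.3646,.008),bob=(.4884,-.2918,.01)).items(): print(n,np.round(pix(m,p,True),1))
E
```

```text
[-0.26  0.06 -0.26 -0.   -1.25  0.08] [ 0.4113 -0.306   0.2514] [-3.141  0.    -1.748]
(1165, 311.3, 125.4, 311.3, 125.5, 19.8) [ 0.4126 -0.3671  0.008 ] [ 0.4126 -0.3672  0.008 ]
cap [223.7 177.9]
vio [211.1  92.2]
ora [310.3 247.5]
hol [245.  248.2]
cus [312.3 127.2]
bob [268.8 187.8]
```

View pics/w2.png

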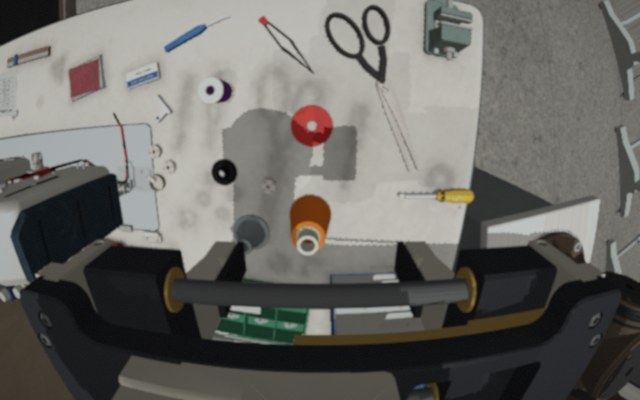

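The wrist view shows the red ring at (311,125), spool (213,90), cap (224,171), bobbin (268,185), cone collar (309,240) and holder (250,233). The cushion lies at (0.412,-0.366) and is free all round, so I'll grasp it.

apply_moves --steps '[{"translation": [0,-0.12,0],"rotation": [0,0,0]},{"translation": [0,-0.236,-0.1],"rotation": [0,0,0]},{"translation": [0.004,-0.236,-0.25],"rotation": [0,0,0]},{"translation": [0.004,-0.236,-0.4],"rotation": [0,0,0]},{"translation": [0.004,-0.236,-0.55],"rotation": [0,0,0]},{"translation": [0.004,-0.236,-0.7],"rotation": [0,0,0]},{"translation": [0.004,-0.236,-0.82],"rotation": [0,0,0]},{"translation": [0.004,-0.236,-0.92],"rotation": [0,0,0]},{"translation": [0.004,-0.236,-0.98],"rotation": [0,0,0]},{"translation": [0.004,-0.236,-0.988],"rotation": [0,0,0]}]'

```text
t: 6.08
eef_pos: [0.411, -0.3631, 0.0012]
ee_rot: [3.136, 0.001, -1.746]
force: [-0.2, 0.2, -0.3]
width: 0.0877
gripper_force: 0.0
```

apply_moves --steps '[{"translation": [0,0,0],"rotation": [0,0,0]},{"translation": [0,0,0],"rotation": [0,0,0]},{"translation": [0,0,0],"rotation": [0,0,0]},{"translation": [0,0,0],"rotation": [0,0,0]},{"translation": [0,0,0],"rotation": [0,0,0]},{"translation": [0,0,0],"rotation": [0,0,0]},{"translation": [0,0,0],"rotation": [0,0,0]},{"translation": [0,0,0],"rotation": [0,0,0]},{"translation": [0,0,0],"rotation": [0,0,0]},{"translation": [0,0,0],"rotation": [0,0,0]}]' --jaw 1 --newtons 12

```text
t: 6.92
eef_pos: [0.4124, -0.3649, 0.0044]
ee_rot: [-3.142, -0.0, -1.747]
force: [-0.8, 0.5, -0.3]
width: 0.0265
gripper_force: 0.0
```

Width is 26 mm with no force, so the ring wasn't caught. I'll check with a picture.

```bash
python3 - <<'E'
from h import *
a=grab_frame("wrist"); b=grab_frame("scene"); s=get_state(); print(s["width"],s["gripper_force"],s["force"])
cv2.imwrite("pics/c3.png",np.hstack([cv2.resize(a[120:400,150:480],(560,475)),cv2.resize(b[240:320,360:400+40],(240,240))]) if 0 else np.vstack([cv2.resize(a[150:400,140:500],(576,400)),cv2.resize(b[255:320,350:480],(576,200))[:200]]))
E
```

```text
0.01860222648100791 0.0 [-0.40819493 -0.43982487  0.10036529]
```

View pics/c3.png

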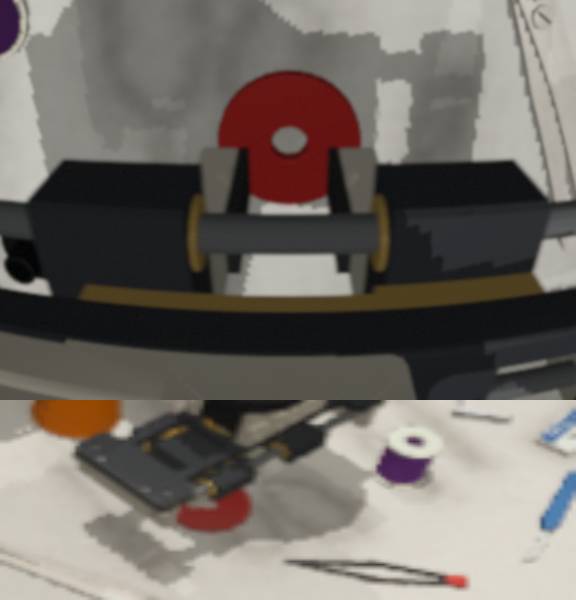

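The fingers have closed behind the ring's centre; the ring shows at about wrist (320,237), ahead of the fingers. I'll measure whether it moved.

```bash
python3 - <<'E'
from h import *
m=camera_model("wrist"); I=grab_frame("wrist"); s=get_state(); print(s["eef_pos"],s["width"],s["gripper_force"])
H=cv2.cvtColor(I,cv2.COLOR_BGR2HSV); M=cv2.inRange(H,(0,150,40),(7,255,255))
v,u=np.nonzero(M[150:320,200:440]); u=u+200;v=v+150; print(len(u),u.min(),u.max(),v.min(),v.max())
P=np.array([plane(m,a,b,.008,True)[:2] for a,b in zip(u,v)]); print(P.min(0),P.max(0))
print("tcp px",pix(m,s["eef_pos"],True),"old ring px",pix(m,(.4121,-.366,.008),True))
d=camera_model("scene"); b=blobs(grab_frame("scene"),(0,150,60),(8,255,255),(370,270,420,310)); print(b)
E
```

```text
[ 0.41230595 -0.36490418  0.00428709] 0.014469930361134193 0.0
4208 277 364 195 276
[ 0.38444269 -0.39683346] [ 0.43970263 -0.3400307 ]
tcp px (np.float64(320.8846013345178), np.float64(240.6250795959309)) old ring px (np.float64(320.9194373220599), np.float64(241.4561860114814))
[(101, 398.6, 291.4, 397.5, 289.5, 8.3)]
```

```bash
python3 - <<'E'
from h import *
m=camera_model("wrist"); s=get_state(); T=R.from_euler("xyz",s["ee_rot"]).as_matrix(); p=s["eef_pos"]
I=grab_frame("wrist"); s=get_state(); w=s["width"]; print(w,s["force"],s["gripper_force"])
for W in (.0873,.0265,w):
  for h in (0,.01,.02,.03,.04):
    print(W,h,[np.round(pix(m,p+T@np.array([x,W/2,-h]),True),1) for x in (0,.0095)])
cv2.imwrite("pics/c4.png",cv2.resize(I[180:330,220:420],(800,600),interpolation=2))
E
```

```text
0.00623439532024232 [ 0.59394311 -0.0521866  -0.05403968] 0.0
0.0873 0 [array([387.2, 240. ]), array([388.3, 226.7])]
0.0873 0.01 [array([390.3, 246.6]), array([391.6, 232.7])]
0.0873 0.02 [array([393.7, 253.7]), array([395.2, 239.3])]
0.0873 0.03 [array([397.4, 261.6]), array([399.1, 246.6])]
0.0873 0.04 [array([401.5, 270.2]), array([403.4, 254.7])]
0.0265 0 [array([341.3, 240.6]), array([341.6, 227. ])]
0.0265 0.01 [array([342.3, 247.2]), array([342.7, 233.2])]
0.0265 0.02 [array([343.4, 254.6]), array([343.9, 240. ])]
0.0265 0.03 [array([344.6, 262.7]), array([345.2, 247.5])]
0.0265 0.04 [array([346. , 271.6]), array([346.6, 255.9])]
0.00623439532024232 0 [array([325.7, 240.6]), array([325.8, 227. ])]
0.00623439532024232 0.01 [array([325.9, 247.3]), array([326. , 233.2])]
0.00623439532024232 0.02 [array([326.2, 254.7]), array([326.4, 240. ])]
0.00623439532024232 0.03 [array([326.5, 262.8]), array([326.7, 247.6])]
0.00623439532024232 0.04 [array([326.9, 271.8]), array([327.1, 256. ])]
```

View pics/c4.png

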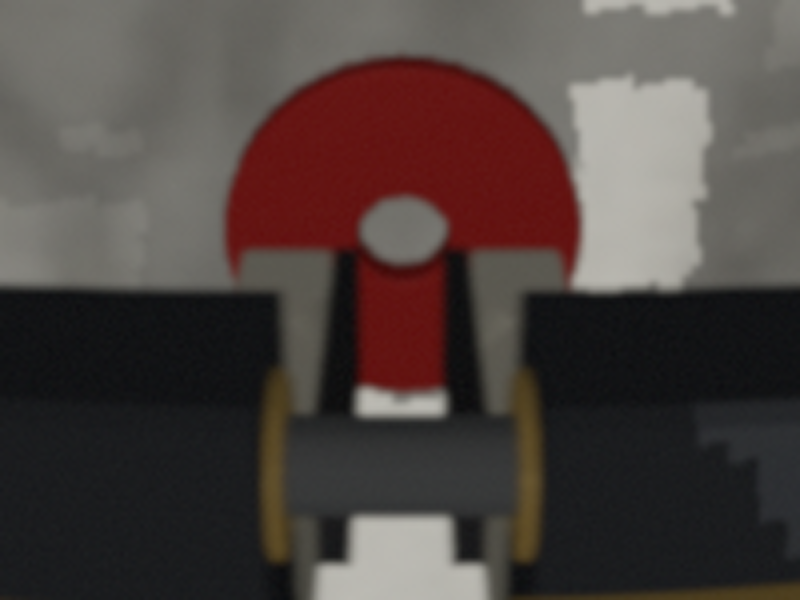

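The shut fingers (tip edge at crop row 250, wrist v≈242) hover above the ring, which hasn't moved. By the calibration the tips end about 20 mm above the reported TCP. I'll reopen, go 12 mm lower while watching the force, and try again.

apply_moves --steps '[{"translation": [0,0,0],"rotation": [0,0,0]},{"translation": [0,0,0],"rotation": [0,0,0]},{"translation": [0,0,0],"rotation": [0,0,0]},{"translation": [0,0,0],"rotation": [0,0,0]},{"translation": [0,0,0],"rotation": [0,0,0]},{"translation": [0,0,0],"rotation": [0,0,0]},{"translation": [0,0,0],"rotation": [0,0,0]},{"translation": [0,0,0],"rotation": [0,0,0]},{"translation": [0,0,0],"rotation": [0,0,0]},{"translation": [0,0,0],"rotation": [0,0,0]}]' --jaw -1

```text
t: 8.0
eef_pos: [0.4124, -0.3649, 0.0044]
ee_rot: [3.142, 0.0, -1.747]
force: [0.6, 0.7, 0.4]
width: 0.0676
gripper_force: 0.0
```

apply_moves --steps '[{"translation": [0,0,0],"rotation": [0,0,0]},{"translation": [0,0,0],"rotation": [0,0,0]},{"translation": [0,0,0],"rotation": [0,0,0]},{"translation": [0,-0.005,-0.006],"rotation": [0,0,0]},{"translation": [0,-0.005,-0.012],"rotation": [0,0,0]},{"translation": [0,-0.005,-0.018],"rotation": [0,0,0]},{"translation": [0,-0.005,-0.024],"rotation": [0,0,0]},{"translation": [0,-0.005,-0.024],"rotation": [0,0,0]},{"translation": [0,-0.005,-0.024],"rotation": [0,0,0]},{"translation": [0,-0.005,-0.024],"rotation": [0,0,0]}]'

```text
t: 8.83
eef_pos: [0.4124, -0.3662, -0.0017]
ee_rot: [3.141, -0.0, -1.747]
force: [0.3, 1.2, -0.1]
width: 0.0876
gripper_force: 0.0
```

apply_moves --steps '[{"translation": [0,0,-0.008],"rotation": [0,0,0]},{"translation": [0,0,-0.016],"rotation": [0,0,0]},{"translation": [0,0,-0.024],"rotation": [0,0,0]},{"translation": [0,0,-0.032],"rotation": [0,0,0]},{"translation": [0,0,-0.032],"rotation": [0,0,0]},{"translation": [0,0,-0.032],"rotation": [0,0,0]},{"translation": [0,0,-0.032],"rotation": [0,0,0]},{"translation": [0,0,-0.032],"rotation": [0,0,0]},{"translation": [0,0,-0.032],"rotation": [0,0,0]},{"translation": [0,0,-0.032],"rotation": [0,0,0]}]'

```text
t: 9.67
eef_pos: [0.4124, -0.3662, -0.0095]
ee_rot: [-3.141, -0.0, -1.747]
force: [-0.4, -0.6, 0.0]
width: 0.0875
gripper_force: 0.0
```

```bash
python3 - <<'E'
from h import *
I=grab_frame("wrist"); s=get_state(); print(s["eef_pos"],s["force"],s["width"])
cv2.imwrite("pics/c5.png",np.vstack([cv2.resize(I[150:330,170:470],(600,360)),cv2.resize(grab_frame("scene")[255:320,340:470],(480,240))[:,:480].copy() if 0 else cv2.resize(grab_frame("scene")[255:315,340:490],(600,240))]))
E
```

```text
[ 0.41244578 -0.3661635  -0.00956028] [ 0.38230926 -0.70700797 -0.38366725] 0.08770352477987829
```

View pics/c5.png

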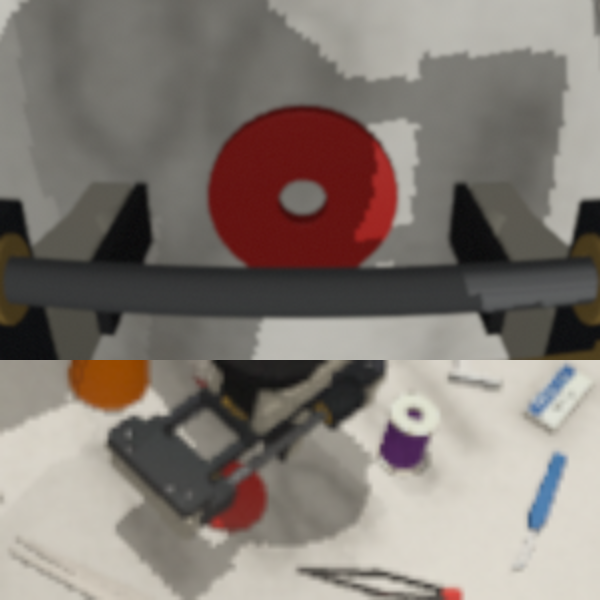

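The ring is between the fingers and their tips are still about 12 mm above the table: at wrist v≈241.5 with a half gap of 77 px, they end about 23 mm behind the reported TCP. I'll go 10 mm lower and close.

apply_moves --steps '[{"translation": [0,0,-0.008],"rotation": [0,0,0]},{"translation": [0,0,-0.016],"rotation": [0,0,0]},{"translation": [0,0,-0.024],"rotation": [0,0,0]},{"translation": [0,0,-0.032],"rotation": [0,0,0]},{"translation": [0,0,-0.038],"rotation": [0,0,0]},{"translation": [0,0,-0.038],"rotation": [0,0,0]},{"translation": [0,0,-0.038],"rotation": [0,0,0]},{"translation": [0,0,-0.038],"rotation": [0,0,0]},{"translation": [0,0,-0.038],"rotation": [0,0,0]},{"translation": [0,0,-0.038],"rotation": [0,0,0]}]'

```text
t: 10.6
eef_pos: [0.4125, -0.3662, -0.019]
ee_rot: [-3.141, -0.0, -1.747]
force: [-0.2, -0.2, 0.8]
width: 0.0873
gripper_force: 0.0
```

apply_moves --steps '[{"translation": [0,0,0],"rotation": [0,0,0]},{"translation": [0,0,0],"rotation": [0,0,0]},{"translation": [0,0,0],"rotation": [0,0,0]},{"translation": [0,0,0],"rotation": [0,0,0]},{"translation": [0,0,0],"rotation": [0,0,0]},{"translation": [0,0,0],"rotation": [0,0,0]},{"translation": [0,0,0],"rotation": [0,0,0]},{"translation": [0,0,0],"rotation": [0,0,0]},{"translation": [0,0,0],"rotation": [0,0,0]},{"translation": [0,0,0],"rotation": [0,0,0]}]' --jaw 0.7 --newtons 10

```text
t: 11.43
eef_pos: [0.4123, -0.3661, -0.0192]
ee_rot: [3.142, 0.0, -1.747]
force: [1.1, -0.1, 0.2]
width: 0.0557
gripper_force: 10.0
```

The ring is held (55.7 mm, 10 N). Now I'll lift it and carry it to the blue pin.

apply_moves --steps '[{"translation": [0,0,0.06],"rotation": [0,0,0]},{"translation": [0,0,0.18],"rotation": [0,0,0]},{"translation": [0,0,0.3],"rotation": [0,0,0]},{"translation": [0,0,0.44],"rotation": [0,0,0]},{"translation": [0,0,0.58],"rotation": [0,0,0]},{"translation": [0,0.02,0.7],"rotation": [0,0,0]},{"translation": [0,0.1,0.8],"rotation": [0,0,0]},{"translation": [0,0.2,0.88],"rotation": [0,0,0]},{"translation": [0,0.3,0.88],"rotation": [0,0,0]},{"translation": [0,0.4,0.88],"rotation": [0,0,0]}]'

```text
t: 12.27
eef_pos: [0.4129, -0.2654, 0.2024]
ee_rot: [-3.138, 0.0, -1.748]
force: [1.1, -0.2, -1.0]
width: 0.0558
gripper_force: 10.0
```

apply_moves --steps '[{"translation": [0.02,0.1,0],"rotation": [0,0,0]},{"translation": [0.04,0.2,0],"rotation": [0,0,0]},{"translation": [0.06,0.3,0],"rotation": [0,0,0]},{"translation": [0.08,0.4,0],"rotation": [0,0,0]},{"translation": [0.1,0.5,0],"rotation": [0,0,0]},{"translation": [0.12,0.6,0],"rotation": [0,0,0]},{"translation": [0.14,0.7,0],"rotation": [0,0,0]},{"translation": [0.16,0.8,0],"rotation": [0,0,0]},{"translation": [0.18,0.9,0],"rotation": [0,0,0]},{"translation": [0.2,1,0],"rotation": [0,0,0]}]'

```text
t: 13.1
eef_pos: [0.4623, -0.0149, 0.201]
ee_rot: [-3.141, 0.0, -1.747]
force: [0.8, -0.2, 0.2]
width: 0.0556
gripper_force: 10.0
```

apply_moves --steps '[{"translation": [0.01,0.1,0],"rotation": [0,0,0]},{"translation": [0.02,0.2,0],"rotation": [0,0,0]},{"translation": [0.03,0.3,0],"rotation": [0,0,0]},{"translation": [0.04,0.4,0],"rotation": [0,0,0]},{"translation": [0.05,0.5,0],"rotation": [0,0,0]},{"translation": [0.06,0.6,0],"rotation": [0,0,0]},{"translation": [0.07,0.7,0],"rotation": [0,0,0]},{"translation": [0.073,0.8,0],"rotation": [0,0,0]},{"translation": [0.073,0.9,0],"rotation": [0,0,0]},{"translation": [0.073,1,0],"rotation": [0,0,0]}]'

```text
t: 13.93
eef_pos: [0.4803, 0.235, 0.2008]
ee_rot: [3.141, -0.0, -1.747]
force: [0.3, 0.1, -0.3]
width: 0.0558
gripper_force: 10.0
```

apply_moves --steps '[{"translation": [0,0.1,0],"rotation": [0,0,0]},{"translation": [0,0.2,0],"rotation": [0,0,0]},{"translation": [0,0.3,0],"rotation": [0,0,0]},{"translation": [0,0.37,0],"rotation": [0,0,0]},{"translation": [0,0.42,0],"rotation": [0,0,0]},{"translation": [0,0.434,0],"rotation": [0,0,-0.01]},{"translation": [0,0.434,0],"rotation": [0,0,-0.01]},{"translation": [0,0.434,-0.1],"rotation": [0,0,-0.01]},{"translation": [0,0.434,-0.2],"rotation": [0,0,-0.01]},{"translation": [0,0.434,-0.2],"rotation": [0,0,-0.01]}]'

```text
t: 14.77
eef_pos: [0.4784, 0.3392, 0.1465]
ee_rot: [3.137, -0.006, -1.754]
force: [-0.8, -0.5, -1.9]
width: 0.0556
gripper_force: 10.0
```

```bash
python3 - <<'E'
from h import *
m=camera_model("wrist"); I=grab_frame("wrist"); s=get_state(); print(s["eef_pos"].round(4),s["ee_rot"].round(3),s["width"],s["force"])
z=s["eef_pos"][2]+.022
for lo,hi,zz in [((0,150,40),(7,255,255),z+.003),((100,150,60),(125,255,255),.016),((20,150,60),(35,255,255),.016)]:
    for b in blobs(I,lo,hi,(220,0,420,260),150)[:2]: print(b,plane(m,b[3],b[4],zz,True).round(4))
print("ring now px",np.round(pix(m,(*s["eef_pos"][:2],z),True)),"pin tip px",np.round(pix(m,(.4807,.3424,.101),True)))
cv2.imwrite("pics/c6.png",cv2.resize(I[100:300,200:440],(720,600),interpolation=2))
E
```

```text
[0.4795 0.34   0.149 ] [ 3.139 -0.004 -1.753] 0.055509841501676496 [-0.02556337 -0.09212508 -0.78666906]
(3686, 319.9, 236.4, 320.0, 251.0, 50.2) [0.4779 0.3332 0.174 ]
(2382, 317.6, 185.5, 317.7, 190.5, 31.9) [0.4809 0.3401 0.016 ]
(3292, 317.6, 100.0, 317.6, 99.8, 33.2) [0.4638 0.2479 0.016 ]
ring now px [319. 260.] pin tip px [318. 221.]
```

View pics/c6.png

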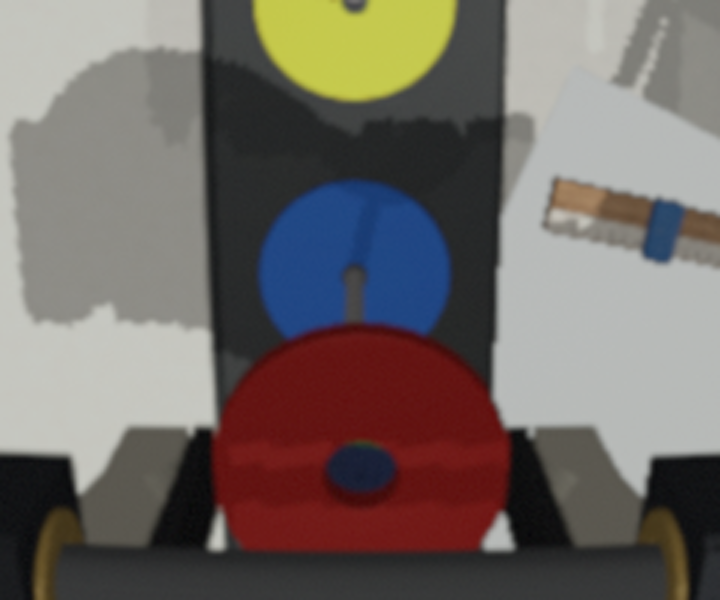

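The ring is held level with its hole at wrist (320,257). The blue foot reads (0.481,0.340), in line with the target within 2 mm. I'll lower it over the pin.

apply_moves --steps '[{"translation": [0,0,0],"rotation": [0,0,0]},{"translation": [0,0,-0.06],"rotation": [0,0,0]},{"translation": [0,0,-0.12],"rotation": [0,0,0]},{"translation": [0,0,-0.18],"rotation": [0,0,0]},{"translation": [0,0,-0.24],"rotation": [0,0,0]},{"translation": [0,0,-0.3],"rotation": [0,0,0]},{"translation": [0,0,-0.36],"rotation": [0,0,0]},{"translation": [0,0,-0.42],"rotation": [0,0,0]},{"translation": [0,0,-0.46],"rotation": [0,0,0]},{"translation": [0,0,-0.46],"rotation": [0,0,0]}]'

```text
t: 15.65
eef_pos: [0.4805, 0.3418, 0.0352]
ee_rot: [3.141, -0.001, -1.753]
force: [-0.3, -0.8, -0.1]
width: 0.0552
gripper_force: 10.0
```

apply_moves --steps '[{"translation": [0,0,-0.012],"rotation": [0,0,0]},{"translation": [0,0,-0.024],"rotation": [0,0,0]},{"translation": [0,0,-0.036],"rotation": [0,0,0]},{"translation": [0,0,-0.04],"rotation": [0,0,0]},{"translation": [0,0,-0.04],"rotation": [0,0,0]},{"translation": [0,0,-0.04],"rotation": [0,0,0]},{"translation": [0,0,-0.04],"rotation": [0,0,0]},{"translation": [0,0,-0.04],"rotation": [0,0,0]},{"translation": [0,0,-0.04],"rotation": [0,0,0]},{"translation": [0,0,-0.04],"rotation": [0,0,0]}]'

```text
t: 16.48
eef_pos: [0.4807, 0.3424, 0.026]
ee_rot: [-3.142, 0.0, -1.752]
force: [0.1, -0.3, 0.2]
width: 0.0556
gripper_force: 10.0
```

```bash
python3 - <<'E'
from h import *
I=grab_frame("wrist"); s=get_state(); print(s["eef_pos"].round(4),s["ee_rot"].round(3),s["width"],s["force"])
cv2.imwrite("pics/c7.png",np.vstack([cv2.resize(I[170:300,220:420],(600,390),interpolation=2),cv2.resize(grab_frame("scene")[120:200,200:320],(300,200),interpolation=2).repeat(1,1) if 0 else cv2.resize(grab_frame("scene")[130:190,190:340],(600,200),interpolation=2)]))
E
```

```text
[0.4807 0.3424 0.0259] [-3.142  0.    -1.752] 0.05557122243767257 [ 0.22915186 -1.13267362 -0.59082661]
```

View pics/c7.png

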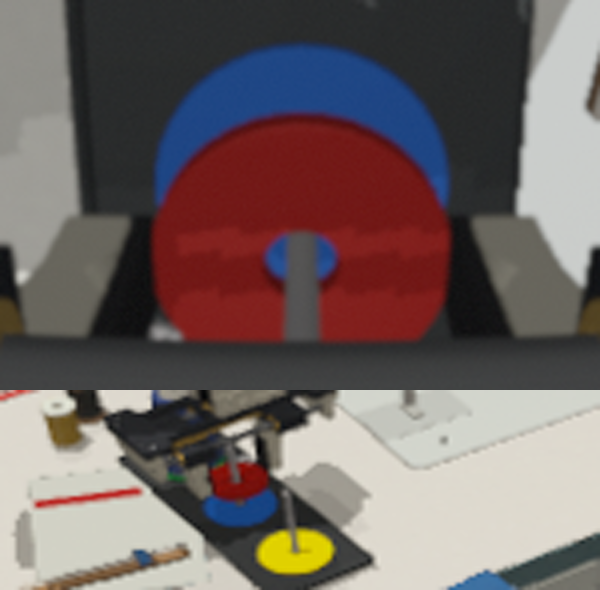

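The pin stands in the middle of the ring's hole at crop (302,258), and there's no contact. I'll go 8 mm lower, release, then rise.

apply_moves --steps '[{"translation": [0,0,-0.01],"rotation": [0,0,0]},{"translation": [0,0,-0.02],"rotation": [0,0,0]},{"translation": [0,0,-0.03],"rotation": [0,0,0]},{"translation": [0,0,-0.032],"rotation": [0,0,0]},{"translation": [0,0,-0.032],"rotation": [0,0,0]},{"translation": [0,0,-0.032],"rotation": [0,0,0]},{"translation": [0,0,-0.032],"rotation": [0,0,0]},{"translation": [0,0,-0.032],"rotation": [0,0,0]},{"translation": [0,0,-0.032],"rotation": [0,0,0]},{"translation": [0,0,-0.032],"rotation": [0,0,0]}]'

```text
t: 17.42
eef_pos: [0.4807, 0.3424, 0.0179]
ee_rot: [-3.142, 0.0, -1.752]
force: [0.3, -0.6, 0.4]
width: 0.0557
gripper_force: 10.0
```

apply_moves --steps '[{"translation": [0,0,0],"rotation": [0,0,0]},{"translation": [0,0,0],"rotation": [0,0,0]},{"translation": [0,0,0],"rotation": [0,0,0]},{"translation": [0,0,0],"rotation": [0,0,0]},{"translation": [0,0,0],"rotation": [0,0,0]},{"translation": [0,0,0],"rotation": [0,0,0]},{"translation": [0,0,0],"rotation": [0,0,0]},{"translation": [0,0,0],"rotation": [0,0,0]},{"translation": [0,0,0],"rotation": [0,0,0]},{"translation": [0,0,0],"rotation": [0,0,0]}]' --jaw -1

```text
t: 18.25
eef_pos: [0.4806, 0.3424, 0.0179]
ee_rot: [-3.142, 0.0, -1.752]
force: [0.6, -0.1, -0.6]
width: 0.0878
gripper_force: 0.0
```

apply_moves --steps '[{"translation": [0,0,0.08],"rotation": [0,0,0]},{"translation": [0,0,0.2],"rotation": [0,0,0]},{"translation": [0,0,0.32],"rotation": [0,0,0]},{"translation": [0,0,0.46],"rotation": [0,0,0]},{"translation": [0,0,0.6],"rotation": [0,0,0]},{"translation": [0,0,0.75],"rotation": [0,0,0]},{"translation": [0,0,0.85],"rotation": [0,0,0]},{"translation": [0,0,0.92],"rotation": [0,0,0]},{"translation": [0,-0.05,0.92],"rotation": [0,0,0]},{"translation": [0,-0.15,0.92],"rotation": [0,0,0]}]'

```text
t: 19.08
eef_pos: [0.4809, 0.3063, 0.2485]
ee_rot: [-3.141, 0.002, -1.751]
force: [-0.6, -0.2, -1.0]
width: 0.0875
gripper_force: 0.0
```

```bash
python3 - <<'E'
from h import *
m=camera_model("wrist"); I=grab_frame("wrist"); s=get_state(); print(s["eef_pos"].round(4),s["ee_rot"].round(3),s["width"],s["force"])
for lo,hi,zz in [((0,150,40),(7,255,255),.024),((100,150,60),(125,255,255),.016)]:
    for b in blobs(I,lo,hi,(220,0,420,260),150)[:2]: print(b,plane(m,b[3],b[4],zz,True).round(4))
    b=blobs(I,lo,hi,(220,0,420,260),150)[0]; d=plane(m,b[3]+b[5],b[4],zz,True)-plane(m,b[3]-b[5],b[4],zz,True); print("dia",np.linalg.norm(d))
E
```

```text
[0.4798 0.3013 0.2481] [ 3.141 -0.    -1.752] 0.08759067294505794 [-2.65725502 -4.6741718  -2.2318481 ]
(653, 324.6, 189.7, 324.5, 190.5, 18.7) [0.4807 0.335  0.024 ]
dia 0.05106009958048484Traceback (most recent call last):
  File "<stdin>", line 5, in <module>
IndexError: list index out of range
```

```bash
python3 - <<'E'
from h import *
m=camera_model("wrist"); I=grab_frame("wrist"); s=get_state(); print(s["eef_pos"].round(4),s["force"])
for lo,hi,zz in [((0,120,20),(9,255,255),.024),((98,100,20),(128,255,255),.016)]:
    for b in blobs(I,lo,hi,(220,0,420,260),80)[:2]: print(b,plane(m,b[3],b[4],zz,True).round(4),2*b[5]/309.7*np.linalg.norm(m["xyz"]-plane(m,b[3],b[4],zz,True)))
cv2.imwrite("pics/c8.png",np.hstack([cv2.resize(I[140:260,240:400],(480,360),interpolation=2),cv2.resize(grab_frame("scene")[125:215,190:280],(320,360),interpolation=2)]))
E
```

```text
[0.4801 0.3025 0.2479] [ 0.07126731 -0.38602207  0.70819527]
(838, 324.5, 196.5, 324.6, 197.4, 18.8) [0.4808 0.3392 0.024 ] 0.051548939230376074
(120, 370.8, 254.9, 374.0, 256.5, 16.2) [0.4244 0.4427 0.024 ] 0.04877198902737138
(594, 324.0, 251.4, 324.0, 257.0, 21.1) [0.4983 0.4333 0.016 ] 0.06379500529071262
(336, 325.3, 188.6, 324.6, 196.5, 24.8) [0.4808 0.3403 0.016 ] 0.06927796674612971
```

View pics/c8.png

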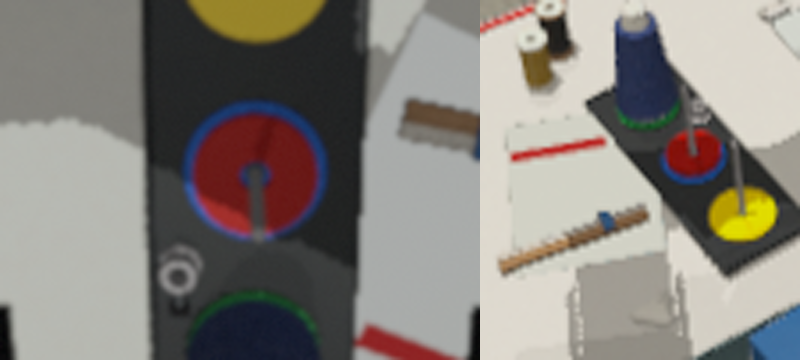

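The red ring lies flat and centred on the blue foot at crop (255,172), inside a thin blue rim. Next is the cone holder, with the jaw turned so the body clears the orange cone.

apply_moves --steps '[{"translation": [0,-0.1,0],"rotation": [0,0,-0.1]},{"translation": [0.01,-0.2,0],"rotation": [0,0,-0.2]},{"translation": [0.02,-0.3,0],"rotation": [0,0,-0.3]},{"translation": [0.03,-0.4,0],"rotation": [0,0,-0.4]},{"translation": [0.04,-0.5,0],"rotation": [0,0,-0.5]},{"translation": [0.05,-0.6,0],"rotation": [0,0,-0.6]},{"translation": [0.06,-0.7,0],"rotation": [0,0,-0.7]},{"translation": [0.07,-0.8,0],"rotation": [0,0,-0.8]},{"translation": [0.08,-0.9,0],"rotation": [0,0,-0.83]},{"translation": [0.1,-1,0],"rotation": [0,0,-0.83]}]' --jaw -0.2

```text
t: 20.07
eef_pos: [0.5053, 0.0539, 0.2475]
ee_rot: [3.141, -0.0, -2.188]
force: [0.3, 0.1, -0.3]
width: 0.0527
gripper_force: 0.0
```

apply_moves --steps '[{"translation": [0,-0.1,0],"rotation": [0,0,-0.1]},{"translation": [0.01,-0.2,0],"rotation": [0,0,-0.2]},{"translation": [0.02,-0.3,0],"rotation": [0,0,-0.3]},{"translation": [0.03,-0.4,0],"rotation": [0,0,-0.4]},{"translation": [0.04,-0.5,0],"rotation": [0,0,-0.5]},{"translation": [0.05,-0.6,0],"rotation": [0,0,-0.6]},{"translation": [0.06,-0.7,0],"rotation": [0,0,-0.7]},{"translation": [0.08,-0.8,0],"rotation": [0,0,-0.8]},{"translation": [0.09,-0.9,0],"rotation": [0,0,-0.83]},{"translation": [0.1,-1,0],"rotation": [0,0,-0.83]}]'

```text
t: 20.9
eef_pos: [0.5307, -0.1962, 0.2472]
ee_rot: [3.141, -0.001, -2.623]
force: [-0.1, 1.2, -0.7]
width: 0.0524
gripper_force: 0.0
```

apply_moves --steps '[{"translation": [0,-0.06,0],"rotation": [0,0,0]},{"translation": [0,-0.12,0],"rotation": [0,0,0]},{"translation": [0,-0.12,-0.1],"rotation": [0,0,0]},{"translation": [0,-0.12,-0.2],"rotation": [0,0,0]},{"translation": [0,-0.12,-0.28],"rotation": [0,0,0]},{"translation": [0,-0.12,-0.3],"rotation": [0,0,0]},{"translation": [0,-0.12,-0.3],"rotation": [0,0,0]},{"translation": [0,-0.12,-0.3],"rotation": [0,0,0]},{"translation": [0,-0.12,-0.3],"rotation": [0,0,0]},{"translation": [0,-0.12,-0.3],"rotation": [0,0,0]}]'

```text
t: 21.73
eef_pos: [0.5316, -0.2252, 0.1743]
ee_rot: [-3.14, 0.002, -2.621]
force: [-1.1, 0.8, -0.1]
width: 0.0521
gripper_force: 0.0
```

```bash
python3 - <<'E'
from h import *
m=camera_model("wrist"); I=grab_frame("wrist"); s=get_state(); print(s["eef_pos"].round(4),s["ee_rot"].round(3),s["width"],s["force"])
np.save("pics/m.npy",np.r_[m["xyz"],m["rotation"],m["fx"],m["cx"],m["cy"]]); cv2.imwrite("pics/w9.png",I)
for n,p in dict(cap=(.5467,-.3207,.022),ora=(.4355,-.2364,.11),hol=(.5318,-.2242,.055),bob=(.4884,-.2918,.01)).items(): print(n,np.round(pix(m,p,True),1))
E
```

```text
[ 0.5314 -0.2252  0.1742] [-3.140e+00  2.000e-03 -2.621e+00] 0.05228068658455854 [0.03409154 0.01113363 0.41866414]
cap [240.2 153. ]
ora [369.8 100.7]
hol [322.1 191. ]
bob [288.7 118.6]
```

View pics/w9.png

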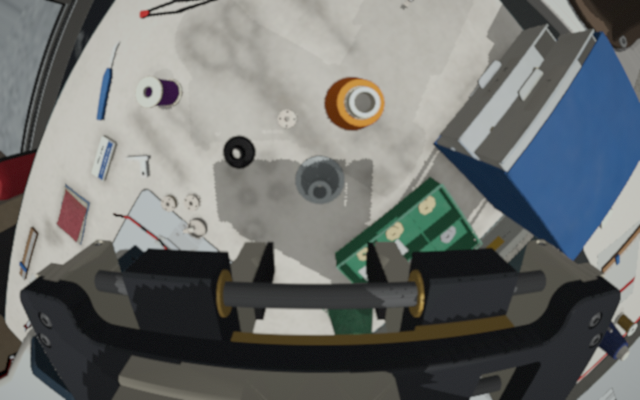

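The wrist view shows the holder's bore at about (319,190), the orange collar (363,102), the cap (239,152), the bobbin (287,118) and the spool (150,92). I'll compute their positions.

```bash
python3 - <<'E'
from h import *
a=np.load("pics/m.npy"); m=dict(xyz=a[:3],rotation=a[3:6],fx=a[6],fy=a[6],cx=a[7],cy=a[8]); I=cv2.imread("pics/w9.png"); G=cv2.cvtColor(I,cv2.COLOR_BGR2GRAY)
T=cv2.imread("pics/top0.png")
def dark(n,c,w,z,t):
    u0,v0=c[0]-w,c[1]-w; g=G[v0:v0+2*w,u0:u0+2*w]
    print(n,"dark" ,end=" ")
    for th in t:
        M=(g<th).astype(np.uint8)
        for k in cv2.findContours(M,cv2.RETR_EXTERNAL,2)[0]:
            if cv2.contourArea(k)>30:
                (x,y),r=cv2.minEnclosingCircle(k); print(th,(round(x+u0,1),round(y+v0,1),round(r,1)),plane(m,x+u0,y+v0,z,True).round(4)[:2],end=" ")
    print()
dark("hol",(319,191),10,.055,(60,70,80))
dark("ora",(363,102),10,.11,(90,110,130))
dark("cap",(239,152),22,.006,(45,60))
for n,c,w,z in [("hol",(319,185),34,.055),("ora",(363,102),30,.11)]:
    g=cv2.resize(G[c[1]-w:c[1]+w,c[0]-w:c[0]+w],None,fx=4,fy=4,interpolation=2)
    r=cv2.HoughCircles(g,cv2.HOUGH_GRADIENT,1.5,30,param1=80,param2=25,minRadius=24,maxRadius=110)
    if r is not None:
        for x,y,q in r[0][:5]: print(n,x/4+c[0]-w,y/4+c[1]-w,q/4,plane(m,x/4+c[0]-w,y/4+c[1]-w,z,True)[:2].round(4))
E
```

```text
hol dark 60 (319.2, 191.5, 5.4) [ 0.5338 -0.2265] 70 (319.5, 191.5, 6.0) [ 0.5336 -0.2262] 80 (319.4, 191.5, 6.6) [ 0.5337 -0.2263] 
ora dark 110 (365.0, 101.9, 9.1) [ 0.4384 -0.2392] 130 (365.0, 101.7, 9.8) [ 0.4382 -0.2393] 
cap dark 45 (239.0, 152.0, 15.3) [ 0.5505 -0.325 ] 60 (238.7, 152.0, 15.6) [ 0.5507 -0.3254] 
ora 359.4375 102.9375 23.099998 [ 0.4414 -0.2426]
ora 351.5625 103.3125 26.849998 [ 0.4449 -0.2478]
ora 349.6875 110.8125 19.425 [ 0.4508 -0.246 ]
ora 350.8125 95.8125 19.425 [ 0.44   -0.2513]
ora 360.9375 110.4375 18.8625 [ 0.4459 -0.2385]
```

The holder is at about (0.533,-0.226). I'll descend and grip its neck.

apply_moves --steps '[{"translation": [0.008,0,-0.08],"rotation": [0,0,0]},{"translation": [0.008,0,-0.18],"rotation": [0,0,0]},{"translation": [0.008,0,-0.28],"rotation": [0,0,0]},{"translation": [0.008,0,-0.38],"rotation": [0,0,0]},{"translation": [0.008,0,-0.48],"rotation": [0,0,0]},{"translation": [0.008,0,-0.56],"rotation": [0,0,0]},{"translation": [0.008,0,-0.61],"rotation": [0,0,0]},{"translation": [0.008,0,-0.628],"rotation": [0,0,0]},{"translation": [0.008,0,-0.628],"rotation": [0,0,0]},{"translation": [0.008,0,-0.628],"rotation": [0,0,0]}]'

```text
t: 22.62
eef_pos: [0.5334, -0.2253, 0.0168]
ee_rot: [-3.141, 0.001, -2.621]
force: [0.4, 1.2, -0.0]
width: 0.0526
gripper_force: 0.0
```

apply_moves --steps '[{"translation": [0,0,0],"rotation": [0,0,0]},{"translation": [0,0,0],"rotation": [0,0,0]},{"translation": [0,0,0],"rotation": [0,0,0]},{"translation": [0,0,0],"rotation": [0,0,0]},{"translation": [0,0,0],"rotation": [0,0,0]},{"translation": [0,0,0],"rotation": [0,0,0]},{"translation": [0,0,0],"rotation": [0,0,0]},{"translation": [0,0,0],"rotation": [0,0,0]},{"translation": [0,0,0],"rotation": [0,0,0]},{"translation": [0,0,0],"rotation": [0,0,0]}]' --jaw 1 --newtons 15

```text
t: 23.45
eef_pos: [0.5328, -0.2252, 0.0161]
ee_rot: [-3.141, 0.0, -2.621]
force: [-1.0, 0.7, 5.2]
width: 0.022
gripper_force: 15.0
```

apply_moves --steps '[{"translation": [0,0,0.05],"rotation": [0,0,0]},{"translation": [0,0,0.15],"rotation": [0,0,0]},{"translation": [0,0,0.27],"rotation": [0,0,0]},{"translation": [0,0,0.4],"rotation": [0,0,0]},{"translation": [0,0,0.53],"rotation": [0,0,0]},{"translation": [0,0,0.66],"rotation": [0,0,0]},{"translation": [0,0.06,0.78],"rotation": [0,0,0.05]},{"translation": [0,0.14,0.88],"rotation": [0,0,0.1]},{"translation": [0,0.22,0.92],"rotation": [0,0,0.15]},{"translation": [0,0.3,0.92],"rotation": [0,0,0.2]}]'

```text
t: 24.28
eef_pos: [0.5339, -0.1496, 0.249]
ee_rot: [-3.139, 0.004, -2.516]
force: [0.8, 0.2, -0.3]
width: 0.0222
gripper_force: 15.0
```

apply_moves --steps '[{"translation": [-0.02,0.1,0],"rotation": [0,0,0.08]},{"translation": [-0.04,0.2,0],"rotation": [0,0,0.16]},{"translation": [-0.06,0.3,0],"rotation": [0,0,0.24]},{"translation": [-0.08,0.4,0],"rotation": [0,0,0.32]},{"translation": [-0.1,0.5,0],"rotation": [0,0,0.4]},{"translation": [-0.12,0.6,0],"rotation": [0,0,0.48]},{"translation": [-0.14,0.7,0],"rotation": [0,0,0.56]},{"translation": [-0.16,0.8,0],"rotation": [0,0,0.64]},{"translation": [-0.18,0.9,0],"rotation": [0,0,0.72]},{"translation": [-0.2,1,0],"rotation": [0,0,0.8]}]'

```text
t: 25.12
eef_pos: [0.4819, 0.101, 0.2455]
ee_rot: [3.141, -0.0, -2.096]
force: [-0.0, 0.2, 0.1]
width: 0.0221
gripper_force: 15.0
```

apply_moves --steps '[{"translation": [0,0.1,0],"rotation": [0,0,0.08]},{"translation": [0,0.2,0],"rotation": [0,0,0.16]},{"translation": [0,0.3,0],"rotation": [0,0,0.24]},{"translation": [0,0.4,0],"rotation": [0,0,0.32]},{"translation": [0,0.5,0],"rotation": [0,0,0.4]},{"translation": [0,0.6,0],"rotation": [0,0,0.48]},{"translation": [0,0.7,0],"rotation": [0,0,0.56]},{"translation": [0,0.8,0],"rotation": [0,0,0.64]},{"translation": [-0.01,0.9,0],"rotation": [0,0,0.66]},{"translation": [-0.01,0.96,0],"rotation": [0,0,0.66]}]'

```text
t: 25.95
eef_pos: [0.4796, 0.3419, 0.2451]
ee_rot: [3.141, -0.001, -1.751]
force: [0.7, 0.1, -0.2]
width: 0.0219
gripper_force: 15.0
```

apply_moves --steps '[{"translation": [0,0.01,0],"rotation": [0,0,0]},{"translation": [0,0.01,0],"rotation": [0,0,0]},{"translation": [0,0.01,-0.1],"rotation": [0,0,0]},{"translation": [0,0.01,-0.2],"rotation": [0,0,0]},{"translation": [0,0.01,-0.3],"rotation": [0,0,0]},{"translation": [0,0.01,-0.36],"rotation": [0,0,0]},{"translation": [0,0.01,-0.36],"rotation": [0,0,0]},{"translation": [0,0.01,-0.36],"rotation": [0,0,0]},{"translation": [0,0.01,-0.36],"rotation": [0,0,0]},{"translation": [0,0.01,-0.36],"rotation": [0,0,0]}]'

```text
t: 26.78
eef_pos: [0.4809, 0.3427, 0.1576]
ee_rot: [-3.14, 0.002, -1.752]
force: [-0.4, -0.4, 0.3]
width: 0.0221
gripper_force: 15.0
```

```bash
python3 - <<'E'
from h import *
m=camera_model("wrist"); I=grab_frame("wrist"); s=get_state(); print(s["eef_pos"].round(4),s["ee_rot"].round(3),s["width"],s["force"])
np.save("pics/m2.npy",np.r_[m["xyz"],m["rotation"],m["fx"],m["cx"],m["cy"]]); cv2.imwrite("pics/w10.png",I)
zb=s["eef_pos"][2]-.0165; G=cv2.cvtColor(I,cv2.COLOR_BGR2GRAY)
print("pred top of held holder",pix(m,(*s["eef_pos"][:2],zb+.055),True), "foot",pix(m,(.4807,.3424,.024),True))
for b in blobs(I,(0,120,20),(9,255,255),(220,0,420,260),80)[:2]: print("ring",b,plane(m,b[3],b[4],.024,True).round(4))
for b in blobs(I,(0,0,0),(180,255,60),(298,215,345,275),30)[:4]: print("dark",b,plane(m,b[3],b[4],zb+.055,True).round(4))
E
```

```text
[0.4808 0.3428 0.1575] [-3.140e+00  2.000e-03 -1.752e+00] 0.022008447078079463 [-0.30673946  0.34007027  0.00281244]
pred top of held holder (np.float64(321.1345551903305), np.float64(270.5137751252323)) foot (np.float64(320.8648984304228), np.float64(187.26441242759094))
ring (1104, 320.4, 177.5, 320.2, 185.0, 25.2) [0.4809 0.3398 0.024 ]
dark (611, 326.1, 248.1, 321.0, 245.9, 36.3) [0.4783 0.3283 0.196 ]
dark (290, 319.8, 267.6, 320.0, 269.5, 12.3) [0.4813 0.342  0.196 ]
```

The holder's bore shows at (320,269), 1 px from the prediction, so it's in line. I'll lower it onto the ring.

apply_moves --steps '[{"translation": [0,0,-0.06],"rotation": [0,0,0]},{"translation": [0,0,-0.12],"rotation": [0,0,0]},{"translation": [0,0,-0.18],"rotation": [0,0,0]},{"translation": [0,0,-0.24],"rotation": [0,0,0]},{"translation": [0,0,-0.3],"rotation": [0,0,0]},{"translation": [0,0,-0.35],"rotation": [0,0,0]},{"translation": [0,0,-0.4],"rotation": [0,0,0]},{"translation": [0,0,-0.43],"rotation": [0,0,0]},{"translation": [0,0,-0.45],"rotation": [0,0,0]},{"translation": [0,0,-0.45],"rotation": [0,0,0]}]'

```text
t: 27.67
eef_pos: [0.48, 0.3422, 0.043]
ee_rot: [3.141, -0.001, -1.752]
force: [0.0, -0.1, -0.5]
width: 0.0223
gripper_force: 15.0
```

apply_moves --steps '[{"translation": [0,0,-0.006],"rotation": [0,0,0]},{"translation": [0,0,-0.012],"rotation": [0,0,0]},{"translation": [0,0,-0.016],"rotation": [0,0,0]},{"translation": [0,0,-0.016],"rotation": [0,0,0]},{"translation": [0,0,-0.016],"rotation": [0,0,0]},{"translation": [0,0,-0.016],"rotation": [0,0,0]},{"translation": [0,0,-0.016],"rotation": [0,0,0]},{"translation": [0,0,-0.016],"rotation": [0,0,0]},{"translation": [0,0,-0.016],"rotation": [0,0,0]},{"translation": [0,0,-0.016],"rotation": [0,0,0]}]'

```text
t: 28.5
eef_pos: [0.4806, 0.3428, 0.0401]
ee_rot: [-3.141, 0.001, -1.752]
force: [-1.1, -0.2, 6.2]
width: 0.0223
gripper_force: 15.0
```

Contact is at the expected height with 6 N. I'll release, rise, and go to the orange cone.

apply_moves --steps '[{"translation": [0,0,0],"rotation": [0,0,0]},{"translation": [0,0,0],"rotation": [0,0,0]},{"translation": [0,0,0],"rotation": [0,0,0]},{"translation": [0,0,0],"rotation": [0,0,0]},{"translation": [0,0,0.03],"rotation": [0,0,0]},{"translation": [0,0,0.13],"rotation": [0,0,0]},{"translation": [0,0,0.27],"rotation": [0,0,0]},{"translation": [0,0,0.43],"rotation": [0,0,0]},{"translation": [0,0,0.59],"rotation": [0,0,0]},{"translation": [0,-0.1,0.75],"rotation": [0,0,0]}]' --jaw -0.2

```text
t: 29.33
eef_pos: [0.4806, 0.3222, 0.2251]
ee_rot: [-3.14, 0.001, -1.75]
force: [1.9, 1.6, 0.2]
width: 0.0524
gripper_force: 0.0
```

apply_moves --steps '[{"translation": [0,-0.1,0.05],"rotation": [0,0,0]},{"translation": [0,-0.2,0.05],"rotation": [0,0,0]},{"translation": [0,-0.3,0.05],"rotation": [0,0,0]},{"translation": [0,-0.4,0.05],"rotation": [0,0,0]},{"translation": [0,-0.5,0.05],"rotation": [0,0,0]},{"translation": [0,-0.6,0.05],"rotation": [0,0,0]},{"translation": [0,-0.7,0.05],"rotation": [0,0,0]},{"translation": [0,-0.8,0.05],"rotation": [0,0,0]},{"translation": [0,-0.9,0.05],"rotation": [0,0,0]},{"translation": [0,-1,0.05],"rotation": [0,0,0]}]'

```text
t: 30.17
eef_pos: [0.4798, 0.069, 0.2353]
ee_rot: [-3.141, 0.0, -1.752]
force: [-0.0, -0.4, -0.1]
width: 0.0525
gripper_force: 0.0
```

apply_moves --steps '[{"translation": [-0.02,-0.1,0],"rotation": [0,0,0]},{"translation": [-0.04,-0.2,0],"rotation": [0,0,0]},{"translation": [-0.06,-0.3,0],"rotation": [0,0,0]},{"translation": [-0.08,-0.4,0],"rotation": [0,0,0]},{"translation": [-0.1,-0.5,0],"rotation": [0,0,0]},{"translation": [-0.12,-0.6,0],"rotation": [0,0,0]},{"translation": [-0.14,-0.7,0],"rotation": [0,0,0]},{"translation": [-0.16,-0.8,0],"rotation": [0,0,0]},{"translation": [-0.17,-0.9,0],"rotation": [0,0,0]},{"translation": [-0.17,-1,0],"rotation": [0,0,0]}]'

```text
t: 31.0
eef_pos: [0.4369, -0.1809, 0.2355]
ee_rot: [-3.141, 0.0, -1.752]
force: [0.3, 0.2, -0.2]
width: 0.0529
gripper_force: 0.0
```

apply_moves --steps '[{"translation": [0,-0.1,0],"rotation": [0,0,0]},{"translation": [0,-0.18,0],"rotation": [0,0,0]},{"translation": [0,-0.22,-0.06],"rotation": [0,0,0]},{"translation": [0,-0.22,-0.12],"rotation": [0,0,0]},{"translation": [0,-0.22,-0.16],"rotation": [0,0,0]},{"translation": [0,-0.22,-0.16],"rotation": [0,0,0]},{"translation": [0,-0.22,-0.16],"rotation": [0,0,0]},{"translation": [0,-0.22,-0.16],"rotation": [0,0,0]},{"translation": [0,-0.22,-0.16],"rotation": [0,0,0]},{"translation": [0,-0.22,-0.16],"rotation": [0,0,0]}]'

```text
t: 31.83
eef_pos: [0.4382, -0.2345, 0.1955]
ee_rot: [-3.14, -0.0, -1.751]
force: [0.7, 0.2, 0.7]
width: 0.0529
gripper_force: 0.0
```

```bash
python3 - <<'E'
from h import *
m=camera_model("wrist"); I=grab_frame("wrist"); s=get_state(); print(s["eef_pos"].round(4),s["ee_rot"].round(3),s["width"],s["force"])
cv2.imwrite("pics/w11.png",I)
p=[.437,-.238,.11]; u,v=np.round(pix(m,p,True)).astype(int); print("pred",u,v)
# ivory collar top: bright low-saturation ring inside the orange; hole: dark inside
for th in ((0,0,150),(0,0,120),(0,0,100)):
    for b in blobs(I,th,(180,90,255),(u-35,v-35,u+35,v+35),60)[:3]: print("ivory",th[2],b,plane(m,b[3],b[4],.11,True).round(4))
for b in blobs(I,(5,120,30),(18,255,255),(u-70,max(v-80,0),u+70,v+60),100)[:3]: print("orange",b,plane(m,b[3],b[4],.088,True).round(4))
G=cv2.cvtColor(I,cv2.COLOR_BGR2GRAY)[v-35:v+35,u-35:u+35]
c=cv2.HoughCircles(cv2.resize(G,None,fx=3,fy=3,interpolation=2),cv2.HOUGH_GRADIENT,1.5,15,param1=100,param2=25,minRadius=25,maxRadius=90)
if c is not None:
    for x,y,r in c[0][:4]: print("circ",x/3+u-35,y/3+v-35,r/3,plane(m,x/3+u-35,y/3+v-35,.11,True).round(4))
T=grab_frame("scene"); print("hol",blobs(T,(0,120,50),(9,255,255),(235,140,270,180),5), blobs(grab_frame("top"),(100,130,60),(125,255,255),(190,185,225,222)))
cv2.imwrite("pics/cc.png",np.hstack([cv2.resize(I[v-60:v+60,u-60:u+60],(400,400)),cv2.resize(T[120:200,210:290],(400,400),interpolation=2)]))
E
```

```text
[ 0.4381 -0.2345  0.1954] [-3.14   0.    -1.752] 0.05243189487433019 [ 0.88684969 -0.41005358 -0.63177725]
pred 321 198
ivory 150 (1522, np.float64(333.2), np.float64(215.1), np.float64(332.0), np.float64(210.5), 31.5) [ 0.4296 -0.224   0.11  ]
ivory 120 (2908, np.float64(320.0), np.float64(207.5), np.float64(320.5), np.float64(197.5), 48.8) [ 0.4377 -0.2381  0.11  ]
ivory 100 (3620, np.float64(320.8), np.float64(203.8), np.float64(320.5), np.float64(197.5), 48.8) [ 0.4377 -0.2381  0.11  ]
orange (1402, np.float64(319.6), np.float64(168.9), np.float64(319.1), np.float64(177.3), 29.7) [ 0.4366 -0.2519  0.088 ]
circ 319.75 187.25 22.083334 [ 0.4367 -0.2477  0.11  ]
circ 319.75 196.25 8.533334 [ 0.4382 -0.2394  0.11  ]
hol [] []
```

The collar bore is at wrist (319.8,196), giving about (0.438,-0.238). I'll descend and grip the collar.

apply_moves --steps '[{"translation": [0,-0.014,-0.06],"rotation": [0,0,0]},{"translation": [0,-0.014,-0.14],"rotation": [0,0,0]},{"translation": [0,-0.014,-0.22],"rotation": [0,0,0]},{"translation": [0,-0.014,-0.3],"rotation": [0,0,0]},{"translation": [0,-0.014,-0.37],"rotation": [0,0,0]},{"translation": [0,-0.014,-0.43],"rotation": [0,0,0]},{"translation": [0,-0.014,-0.48],"rotation": [0,0,0]},{"translation": [0,-0.014,-0.494],"rotation": [0,0,0]},{"translation": [0,-0.014,-0.494],"rotation": [0,0,0]},{"translation": [0,-0.014,-0.494],"rotation": [0,0,0]}]'

```text
t: 32.82
eef_pos: [0.438, -0.2383, 0.0717]
ee_rot: [-3.141, -0.0, -1.752]
force: [0.5, 0.1, 0.5]
width: 0.0523
gripper_force: 0.0
```

apply_moves --steps '[{"translation": [0,0,0],"rotation": [0,0,0]},{"translation": [0,0,0],"rotation": [0,0,0]},{"translation": [0,0,0],"rotation": [0,0,0]},{"translation": [0,0,0],"rotation": [0,0,0]},{"translation": [0,0,0],"rotation": [0,0,0]},{"translation": [0,0,0],"rotation": [0,0,0]},{"translation": [0,0,0],"rotation": [0,0,0]},{"translation": [0,0,0],"rotation": [0,0,0]},{"translation": [0,0,0],"rotation": [0,0,0]},{"translation": [0,0,0],"rotation": [0,0,0]}]' --jaw 1 --newtons 20

```text
t: 33.65
eef_pos: [0.438, -0.2383, 0.0715]
ee_rot: [-3.141, -0.0, -1.752]
force: [-0.2, 1.5, 3.3]
width: 0.0233
gripper_force: 20.0
```

apply_moves --steps '[{"translation": [0,0,0.04],"rotation": [0,0,0]},{"translation": [0,0,0.12],"rotation": [0,0,0]},{"translation": [0,0,0.22],"rotation": [0,0,0]},{"translation": [0,0,0.33],"rotation": [0,0,0]},{"translation": [0,0,0.44],"rotation": [0,0,0]},{"translation": [0,0,0.55],"rotation": [0,0,0]},{"translation": [0,0,0.66],"rotation": [0,0,0]},{"translation": [0,0,0.76],"rotation": [0,0,0]},{"translation": [0,0,0.8],"rotation": [0,0,0]},{"translation": [0.02,0.04,0.8],"rotation": [0,0,0]}]'

```text
t: 34.48
eef_pos: [0.4431, -0.2292, 0.2742]
ee_rot: [-3.137, -0.0, -1.753]
force: [0.2, 0.0, -0.5]
width: 0.0235
gripper_force: 20.0
```

apply_moves --steps '[{"translation": [0.02,0.08,0],"rotation": [0,0,0]},{"translation": [0.04,0.17,0],"rotation": [0,0,0]},{"translation": [0.06,0.27,0],"rotation": [0,0,0]},{"translation": [0.08,0.37,0],"rotation": [0,0,0]},{"translation": [0.1,0.47,0],"rotation": [0,0,0]},{"translation": [0.12,0.58,0],"rotation": [0,0,0]},{"translation": [0.14,0.69,0],"rotation": [0,0,0]},{"translation": [0.15,0.8,0],"rotation": [0,0,0]},{"translation": [0.151,0.9,0],"rotation": [0,0,0]},{"translation": [0.151,1,0],"rotation": [0,0,0]}]'

```text
t: 35.32
eef_pos: [0.4793, 0.0235, 0.2696]
ee_rot: [3.139, -0.001, -1.752]
force: [1.5, -0.0, -1.3]
width: 0.023
gripper_force: 20.0
```

apply_moves --steps '[{"translation": [0,0.1,0],"rotation": [0,0,0]},{"translation": [0,0.2,0],"rotation": [0,0,0]},{"translation": [0,0.3,0],"rotation": [0,0,0]},{"translation": [0,0.4,0],"rotation": [0,0,0]},{"translation": [0,0.5,0],"rotation": [0,0,0]},{"translation": [0,0.6,0],"rotation": [0,0,0]},{"translation": [0,0.7,0],"rotation": [0,0,0]},{"translation": [0,0.8,0],"rotation": [0,0,0]},{"translation": [0,0.9,0],"rotation": [0,0,0]},{"translation": [0,1,0],"rotation": [0,0,0]}]'

```text
t: 36.15
eef_pos: [0.4791, 0.273, 0.2696]
ee_rot: [3.14, -0.002, -1.752]
force: [0.4, 0.2, -1.3]
width: 0.0233
gripper_force: 20.0
```

apply_moves --steps '[{"translation": [0,0.1,0],"rotation": [0,0,0]},{"translation": [0,0.18,0],"rotation": [0,0,0]},{"translation": [0,0.24,0],"rotation": [0,0,0]},{"translation": [0,0.27,0],"rotation": [0,0,0]},{"translation": [0,0.282,0],"rotation": [0,0,0]},{"translation": [0,0.282,0],"rotation": [0,0,0]},{"translation": [0,0.282,-0.05],"rotation": [0,0,0]},{"translation": [0,0.282,-0.1],"rotation": [0,0,0]},{"translation": [0,0.282,-0.15],"rotation": [0,0,0]},{"translation": [0,0.282,-0.15],"rotation": [0,0,0]}]'

```text
t: 36.98
eef_pos: [0.4794, 0.3402, 0.2315]
ee_rot: [3.139, -0.003, -1.754]
force: [-0.9, -0.3, -1.7]
width: 0.023
gripper_force: 20.0
```

```bash
python3 - <<'E'
from h import *
grab_frame("wrist")
m=camera_model("wrist"); I=grab_frame("wrist"); s=get_state(); print(s["eef_pos"].round(4),s["ee_rot"].round(3),s["width"],s["force"])
cv2.imwrite("pics/w12.png",I)
p=s["eef_pos"]; zt=p[2]-.0715+.11; u,v=np.round(pix(m,(*p[:2],zt),True)).astype(int); print("pred top",u,v)
G=cv2.cvtColor(I,cv2.COLOR_BGR2GRAY)[v-35:v+35,u-35:u+35]
c=cv2.HoughCircles(cv2.resize(G,None,fx=3,fy=3,interpolation=2),cv2.HOUGH_GRADIENT,1.5,15,param1=100,param2=25,minRadius=20,maxRadius=90)
if c is not None:
    for x,y,r in c[0][:4]: print("circ",x/3+u-35,y/3+v-35,r/3,plane(m,x/3+u-35,y/3+v-35,zt,True).round(4))
for b in blobs(I,(5,120,30),(18,255,255),(u-80,max(v-120,0),u+80,v+60),100)[:3]: print("orange",b)
print("orange base centre pred",pix(m,(*p[:2],p[2]-.0715),True))
E
```

```text
[0.4806 0.3413 0.2341] [-3.142 -0.    -1.753] 0.02324993104323135 [ 0.15825633  0.99354819 -0.8654945 ]
pred top 320 272
circ 320.75 261.75 22.516668 [0.4791 0.3349 0.2726]
circ 321.75 267.25 24.516668 [0.4792 0.3383 0.2726]
circ 322.25 274.25 20.166666 [0.4797 0.3426 0.2726]
circ 314.25 267.25 17.166666 [0.4831 0.3375 0.2726]
orange (3909, np.float64(319.5), np.float64(205.3), np.float64(319.4), np.float64(214.0), 43.7)
orange base centre pred (np.float64(320.00922422435747), np.float64(207.48873789011665))
```

The cone is in line with the pin and upright. I'll lower it in two stages.

apply_moves --steps '[{"translation": [0,0.004,-0.06],"rotation": [0,0,0]},{"translation": [0,0.004,-0.12],"rotation": [0,0,0]},{"translation": [0,0.004,-0.18],"rotation": [0,0,0]},{"translation": [0,0.004,-0.24],"rotation": [0,0,0]},{"translation": [0,0.004,-0.3],"rotation": [0,0,0]},{"translation": [0,0.004,-0.36],"rotation": [0,0,0]},{"translation": [0,0.004,-0.42],"rotation": [0,0,0]},{"translation": [0,0.004,-0.47],"rotation": [0,0,0]},{"translation": [0,0.004,-0.505],"rotation": [0,0,0]},{"translation": [0,0.004,-0.515],"rotation": [0,0,0]}]'

```text
t: 37.92
eef_pos: [0.4803, 0.3428, 0.1044]
ee_rot: [3.141, -0.001, -1.753]
force: [0.1, 0.2, -1.3]
width: 0.0229
gripper_force: 20.0
```

apply_moves --steps '[{"translation": [0,0,-0.004],"rotation": [0,0,0]},{"translation": [0,0,-0.008],"rotation": [0,0,0]},{"translation": [0,0,-0.012],"rotation": [0,0,0]},{"translation": [0,0,-0.016],"rotation": [0,0,0]},{"translation": [0,0,-0.02],"rotation": [0,0,0]},{"translation": [0,0,-0.02],"rotation": [0,0,0]},{"translation": [0,0,-0.02],"rotation": [0,0,0]},{"translation": [0,0,-0.02],"rotation": [0,0,0]},{"translation": [0,0,-0.02],"rotation": [0,0,0]},{"translation": [0,0,-0.02],"rotation": [0,0,0]}]'

```text
t: 38.75
eef_pos: [0.4807, 0.3436, 0.1004]
ee_rot: [-3.141, 0.001, -1.752]
force: [0.9, -0.6, 3.6]
width: 0.0229
gripper_force: 20.0
```

Contact is at 0.1004 as expected. I'll release, rise, and go to the violet spool.

apply_moves --steps '[{"translation": [0,0,0],"rotation": [0,0,0]},{"translation": [0,0,0],"rotation": [0,0,0]},{"translation": [0,0,0],"rotation": [0,0,0]},{"translation": [0,0,0],"rotation": [0,0,0]},{"translation": [0,0,0],"rotation": [0,0,0]},{"translation": [0,0,0.05],"rotation": [0,0,0]},{"translation": [0,0,0.16],"rotation": [0,0,0]},{"translation": [0,0,0.3],"rotation": [0,0,0]},{"translation": [0,0,0.44],"rotation": [0,0,0]},{"translation": [0,-0.04,0.56],"rotation": [0,0,0]}]' --jaw -0.4

```text
t: 39.58
eef_pos: [0.4806, 0.3342, 0.242]
ee_rot: [-3.141, 0.001, -1.751]
force: [1.2, -0.1, 0.1]
width: 0.0614
gripper_force: 0.0
```

apply_moves --steps '[{"translation": [0,-0.1,0.04],"rotation": [0,0,0]},{"translation": [0,-0.2,0.04],"rotation": [0,0,0]},{"translation": [0,-0.3,0.04],"rotation": [0,0,0]},{"translation": [0,-0.4,0.04],"rotation": [0,0,0]},{"translation": [0,-0.5,0.04],"rotation": [0,0,0]},{"translation": [0,-0.6,0.04],"rotation": [0,0,0]},{"translation": [0,-0.7,0.04],"rotation": [0,0,0]},{"translation": [0,-0.8,0.04],"rotation": [0,0,0]},{"translation": [0,-0.9,0.04],"rotation": [0,0,0]},{"translation": [0,-1,0.04],"rotation": [0,0,0]}]'

```text
t: 40.42
eef_pos: [0.48, 0.0821, 0.2499]
ee_rot: [3.142, 0.0, -1.752]
force: [0.6, -0.1, -0.8]
width: 0.0615
gripper_force: 0.0
```

apply_moves --steps '[{"translation": [0.01,-0.1,0],"rotation": [0,0,0]},{"translation": [0.02,-0.2,0],"rotation": [0,0,0]},{"translation": [0.03,-0.3,0],"rotation": [0,0,0]},{"translation": [0.04,-0.4,0],"rotation": [0,0,0]},{"translation": [0.05,-0.5,0],"rotation": [0,0,0]},{"translation": [0.06,-0.6,0],"rotation": [0,0,0]},{"translation": [0.07,-0.7,0],"rotation": [0,0,0]},{"translation": [0.08,-0.8,0],"rotation": [0,0,0]},{"translation": [0.09,-0.9,0],"rotation": [0,0,0]},{"translation": [0.1,-1,0],"rotation": [0,0,0]}]'

```text
t: 41.25
eef_pos: [0.5052, -0.168, 0.2499]
ee_rot: [3.141, 0.0, -1.752]
force: [1.4, -0.5, 0.1]
width: 0.0612
gripper_force: 0.0
```

apply_moves --steps '[{"translation": [0.01,-0.1,0],"rotation": [0,0,0]},{"translation": [0.02,-0.2,0],"rotation": [0,0,0]},{"translation": [0.03,-0.3,0],"rotation": [0,0,0]},{"translation": [0.04,-0.4,0],"rotation": [0,0,0]},{"translation": [0.05,-0.5,0],"rotation": [0,0,0]},{"translation": [0.06,-0.6,0],"rotation": [0,0,0]},{"translation": [0.07,-0.7,0],"rotation": [0,0,0]},{"translation": [0.08,-0.8,0],"rotation": [0,0,0]},{"translation": [0.08,-0.9,0],"rotation": [0,0,0]},{"translation": [0.08,-0.98,0],"rotation": [0,0,0]}]'

```text
t: 42.08
eef_pos: [0.5251, -0.4134, 0.2493]
ee_rot: [3.141, 0.0, -1.753]
force: [1.1, -0.6, 0.9]
width: 0.0615
gripper_force: 0.0
```

apply_moves --steps '[{"translation": [0,-0.08,0],"rotation": [0,0,0]},{"translation": [0,-0.12,0],"rotation": [0,0,0]},{"translation": [0,-0.12,-0.1],"rotation": [0,0,0]},{"translation": [0,-0.12,-0.2],"rotation": [0,0,0]},{"translation": [0,-0.12,-0.3],"rotation": [0,0,0]},{"translation": [0,-0.12,-0.38],"rotation": [0,0,0]},{"translation": [0,-0.12,-0.4],"rotation": [0,0,0]},{"translation": [0,-0.12,-0.4],"rotation": [0,0,0]},{"translation": [0,-0.12,-0.4],"rotation": [0,0,0]},{"translation": [0,-0.12,-0.4],"rotation": [0,0,0]}]'

```text
t: 42.92
eef_pos: [0.5264, -0.4422, 0.1519]
ee_rot: [-3.139, -0.001, -1.752]
force: [-0.3, -0.2, 0.8]
width: 0.0615
gripper_force: 0.0
```

```bash
python3 - <<'E'
from h import *
grab_frame("wrist")
m=camera_model("wrist"); I=grab_frame("wrist"); s=get_state(); print(s["eef_pos"].round(4),s["ee_rot"].round(3),s["width"],s["force"])
cv2.imwrite("pics/w13.png",I); S=grab_frame("scene"); cv2.imwrite("pics/s13.png",S)
u,v=np.round(pix(m,(.5261,-.4375,.055),True)).astype(int); print("pred",u,v)
G=cv2.cvtColor(I,cv2.COLOR_BGR2GRAY)[v-40:v+40,u-40:u+40]
c=cv2.HoughCircles(cv2.resize(G,None,fx=3,fy=3,interpolation=2),cv2.HOUGH_GRADIENT,1.5,15,param1=100,param2=25,minRadius=15,maxRadius=100)
if c is not None:
    for x,y,r in c[0][:4]: print("circ",x/3+u-40,y/3+v-40,r/3,plane(m,x/3+u-40,y/3+v-40,.055,True).round(4))
for b in blobs(I,(125,60,20),(165,255,255),(u-60,v-60,u+60,v+60),50)[:3]: print("violet",b,plane(m,b[3],b[4],.028,True).round(4))
h=camera_model("scene")
for b in blobs(S,(5,130,60),(18,255,255),(220,90,280,180),30)[:2]: print("orange scene",b)
print("pred base/shoulder",pix(h,(.4807,.3424,.029),),pix(h,(.4807,.3424,.117)), "collar top",pix(h,(.4807,.3424,.139)))
E
```

```text
[ 0.5262 -0.4421  0.1517] [-3.139e+00 -1.000e-03 -1.752e+00] 0.06111469981309491 [-0.06842641 -0.44723294  0.63669375]
pred 322 202
circ 320.25 187.75 14.5 [ 0.5251 -0.452   0.055 ]
circ 315.75 191.75 10.5 [ 0.53   -0.4489  0.055 ]
circ 319.75 203.75 22.799997 [ 0.5284 -0.4367  0.055 ]
circ 320.75 182.75 10.599999 [ 0.5238 -0.4566  0.055 ]
violet (108, np.float64(320.0), np.float64(177.6), np.float64(319.5), np.float64(182.0), 12.5) [ 0.5261 -0.4511  0.028 ]
violet (68, np.float64(319.6), np.float64(198.4), np.float64(319.8), np.float64(198.2), 5.1) [ 0.5289 -0.4341  0.028 ]
orange scene (280, 248.0, 155.0, 247.5, 152.6, 13.4)
pred base/shoulder (np.float64(249.78784580860315), np.float64(161.09439107970627)) (np.float64(246.84960613428944), np.float64(142.22421798328418)) collar top (np.float64(246.07611081410818), np.float64(137.25662098679243))
```

The spool's top circle is at wrist (319.8,203.8) with the expected radius, so it's at about (0.5275,-0.436). The cone's scene position matches its seated prediction. Now I'll grasp the spool.

apply_moves --steps '[{"translation": [0.005,0.024,-0.05],"rotation": [0,0,0]},{"translation": [0.005,0.024,-0.14],"rotation": [0,0,0]},{"translation": [0.005,0.024,-0.23],"rotation": [0,0,0]},{"translation": [0.005,0.024,-0.32],"rotation": [0,0,0]},{"translation": [0.005,0.024,-0.41],"rotation": [0,0,0]},{"translation": [0.005,0.024,-0.49],"rotation": [0,0,0]},{"translation": [0.005,0.024,-0.55],"rotation": [0,0,0]},{"translation": [0.005,0.024,-0.575],"rotation": [0,0,0]},{"translation": [0.005,0.024,-0.575],"rotation": [0,0,0]},{"translation": [0.005,0.024,-0.575],"rotation": [0,0,0]}]'

```text
t: 43.9
eef_pos: [0.5272, -0.4361, 0.007]
ee_rot: [-3.141, -0.001, -1.752]
force: [0.1, 0.6, 0.8]
width: 0.0618
gripper_force: 0.0
```

apply_moves --steps '[{"translation": [0,0,0],"rotation": [0,0,0]},{"translation": [0,0,0],"rotation": [0,0,0]},{"translation": [0,0,0],"rotation": [0,0,0]},{"translation": [0,0,0],"rotation": [0,0,0]},{"translation": [0,0,0],"rotation": [0,0,0]},{"translation": [0,0,0],"rotation": [0,0,0]},{"translation": [0,0,0],"rotation": [0,0,0]},{"translation": [0,0,0],"rotation": [0,0,0]},{"translation": [0,0,0],"rotation": [0,0,0]},{"translation": [0,0,0],"rotation": [0,0,0]}]' --jaw 1 --newtons 15

```text
t: 44.73
eef_pos: [0.5269, -0.4359, 0.0067]
ee_rot: [-3.141, -0.0, -1.752]
force: [-0.1, 1.2, 4.8]
width: 0.0344
gripper_force: 15.0
```

apply_moves --steps '[{"translation": [0,0,0.05],"rotation": [0,0,0]},{"translation": [0,0,0.15],"rotation": [0,0,0]},{"translation": [0,0,0.27],"rotation": [0,0,0]},{"translation": [0,0,0.4],"rotation": [0,0,0]},{"translation": [0,0,0.53],"rotation": [0,0,0]},{"translation": [0,0,0.66],"rotation": [0,0,0]},{"translation": [0,0.04,0.78],"rotation": [0,0,0]},{"translation": [0,0.12,0.88],"rotation": [0,0,0]},{"translation": [0,0.21,0.92],"rotation": [0,0,0]},{"translation": [0,0.3,0.92],"rotation": [0,0,0]}]'

```text
t: 45.57
eef_pos: [0.5275, -0.3608, 0.2402]
ee_rot: [-3.137, -0.001, -1.753]
force: [-0.5, 0.1, -0.2]
width: 0.0344
gripper_force: 15.0
```

apply_moves --steps '[{"translation": [-0.01,0.1,0],"rotation": [0,0,0]},{"translation": [-0.02,0.2,0],"rotation": [0,0,0]},{"translation": [-0.03,0.3,0],"rotation": [0,0,0]},{"translation": [-0.04,0.4,0],"rotation": [0,0,0]},{"translation": [-0.05,0.5,0],"rotation": [0,0,0]},{"translation": [-0.06,0.6,0],"rotation": [0,0,0]},{"translation": [-0.08,0.7,0],"rotation": [0,0,0]},{"translation": [-0.1,0.8,0],"rotation": [0,0,0]},{"translation": [-0.11,0.9,0],"rotation": [0,0,0]},{"translation": [-0.12,1,0],"rotation": [0,0,0]}]'

```text
t: 46.4
eef_pos: [0.4958, -0.1096, 0.2366]
ee_rot: [3.142, 0.0, -1.752]
force: [1.0, -0.5, 0.3]
width: 0.0342
gripper_force: 15.0
```

apply_moves --steps '[{"translation": [-0.02,0.1,0],"rotation": [0,0,0]},{"translation": [-0.04,0.2,0],"rotation": [0,0,0]},{"translation": [-0.06,0.3,0],"rotation": [0,0,0]},{"translation": [-0.08,0.4,0],"rotation": [0,0,0]},{"translation": [-0.09,0.5,0],"rotation": [0,0,0]},{"translation": [-0.1,0.6,0],"rotation": [0,0,0]},{"translation": [-0.11,0.7,0],"rotation": [0,0,0]},{"translation": [-0.12,0.8,0],"rotation": [0,0,0]},{"translation": [-0.13,0.9,0],"rotation": [0,0,0]},{"translation": [-0.133,1,0],"rotation": [0,0,0]}]'

```text
t: 47.23
eef_pos: [0.4625, 0.1403, 0.2368]
ee_rot: [3.142, 0.0, -1.752]
force: [-0.1, -0.4, -0.7]
width: 0.0336
gripper_force: 15.0
```

apply_moves --steps '[{"translation": [0,0.1,0],"rotation": [0,0,0]},{"translation": [0,0.2,0],"rotation": [0,0,0]},{"translation": [0,0.3,0],"rotation": [0,0,0]},{"translation": [0,0.38,0],"rotation": [0,0,0]},{"translation": [0,0.43,0],"rotation": [0,0,0]},{"translation": [0,0.442,-0.08],"rotation": [0,0,0]},{"translation": [0,0.442,-0.18],"rotation": [0,0,0]},{"translation": [0,0.442,-0.28],"rotation": [0,0,0]},{"translation": [0,0.442,-0.36],"rotation": [0,0,0]},{"translation": [0,0.442,-0.36],"rotation": [0,0,0]}]'

```text
t: 48.07
eef_pos: [0.461, 0.2476, 0.1424]
ee_rot: [3.137, -0.005, -1.753]
force: [-0.6, -0.4, -1.0]
width: 0.0339
gripper_force: 15.0
```

```bash
python3 - <<'E'
from h import *
grab_frame("wrist");grab_frame("wrist")
m=camera_model("wrist"); I=grab_frame("wrist"); s=get_state(); print(s["eef_pos"].round(4),s["ee_rot"].round(3),s["width"],s["force"])
cv2.imwrite("pics/w14.png",I); p=s["eef_pos"]; zb=p[2]-.0067; zt=zb+.055
u,v=np.round(pix(m,(*p[:2],zt),True)).astype(int); print("pred top",u,v)
print("yellow foot",[(b,plane(m,b[3],b[4],.016,True).round(4)) for b in blobs(I,(20,120,40),(35,255,255),(220,60,420,265),100)[:2]],"pred",pix(m,(.4636,.2494,.016),True))
G=cv2.cvtColor(I,cv2.COLOR_BGR2GRAY)[v-40:v+15,u-40:u+40]
c=cv2.HoughCircles(cv2.resize(G,None,fx=3,fy=3,interpolation=2),cv2.HOUGH_GRADIENT,1.5,15,param1=100,param2=25,minRadius=15,maxRadius=110)
if c is not None:
    for x,y,r in c[0][:4]: print("circ",x/3+u-40,y/3+v-40,r/3,plane(m,x/3+u-40,y/3+v-40,zt,True).round(4))
for b in blobs(I,(0,0,0),(180,255,70),(u-15,v-20,u+15,v+15),20)[:3]: print("dark",b,plane(m,b[3],b[4],zt,True).round(4))
E
```

```text
[0.464  0.2499 0.1475] [-3.141  0.    -1.752] 0.034324473576464024 [0.10623409 0.02338333 0.36695612]
pred top 320 282
yellow foot [((2692, 320.0, 183.0, 319.9, 186.8, 32.7), array([0.4636, 0.2471, 0.016 ]))] pred (np.float64(320.29467497756616), np.float64(188.90144652153137))
circ 320.25 266.75 34.100002 [0.4623 0.2411 0.1958]
circ 334.75 263.75 19.75 [0.455  0.2407 0.1958]
circ 328.25 267.75 26.950003 [0.4586 0.2424 0.1958]
circ 320.75 272.75 12.3 [0.4627 0.2445 0.1958]
dark (319, np.float64(319.5), np.float64(290.5), np.float64(319.5), np.float64(290.5), 15.5) [0.4652 0.2549 0.1958]
dark (239, np.float64(319.9), np.float64(268.6), np.float64(320.0), np.float64(268.5), 11.1) [0.4626 0.242  0.1958]
```

```bash
python3 - <<'E'
import cv2
I=cv2.imread("pics/w14.png"); cv2.imwrite("pics/c14.png",cv2.resize(I[200:320,240:400],(800,600),interpolation=2))
E
```

```text
(no output)
```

View pics/c14.png

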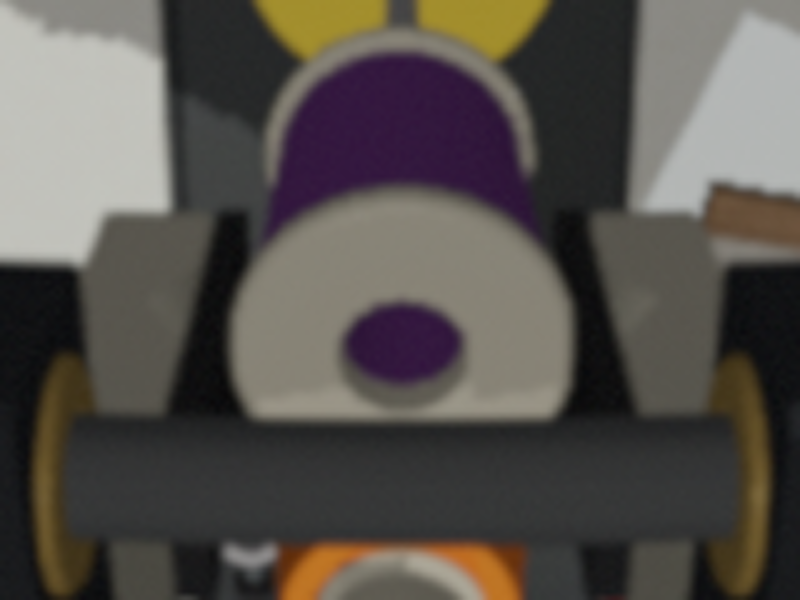

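The spool top's bore is at crop (403,354), i.e. wrist (320.6,270.8), against a prediction of v=282. The spool sits about 4.5 mm to the -y side in the hand, so I'll shift by +4.5 mm and lower it.

apply_moves --steps '[{"translation": [0.002,0.01,0],"rotation": [0,0,0]},{"translation": [0.004,0.018,0],"rotation": [0,0,0]},{"translation": [0.004,0.018,-0.06],"rotation": [0,0,0]},{"translation": [0.004,0.018,-0.12],"rotation": [0,0,0]},{"translation": [0.004,0.018,-0.18],"rotation": [0,0,0]},{"translation": [0.004,0.018,-0.24],"rotation": [0,0,0]},{"translation": [0.004,0.018,-0.3],"rotation": [0,0,0]},{"translation": [0.004,0.018,-0.36],"rotation": [0,0,0]},{"translation": [0.004,0.018,-0.42],"rotation": [0,0,0]},{"translation": [0.004,0.018,-0.46],"rotation": [0,0,0]}]'

```text
t: 49.05
eef_pos: [0.4646, 0.2547, 0.0308]
ee_rot: [-3.141, 0.0, -1.752]
force: [0.6, -0.7, -0.4]
width: 0.034
gripper_force: 15.0
```

apply_moves --steps '[{"translation": [0,0,-0.005],"rotation": [0,0,0]},{"translation": [0,0,-0.01],"rotation": [0,0,0]},{"translation": [0,0,-0.015],"rotation": [0,0,0]},{"translation": [0,0,-0.02],"rotation": [0,0,0]},{"translation": [0,0,-0.026],"rotation": [0,0,0]},{"translation": [0,0,-0.032],"rotation": [0,0,0]},{"translation": [0,0,-0.036],"rotation": [0,0,0]},{"translation": [0,0,-0.036],"rotation": [0,0,0]},{"translation": [0,0,-0.036],"rotation": [0,0,0]},{"translation": [0,0,-0.036],"rotation": [0,0,0]}]'

```text
t: 49.88
eef_pos: [0.4647, 0.2545, 0.0227]
ee_rot: [-3.141, 0.001, -1.752]
force: [-0.8, -0.6, 4.5]
width: 0.0345
gripper_force: 15.0
```

Contact is at 0.0227 as expected. I'll release and go to the cap.

apply_moves --steps '[{"translation": [0,0,0],"rotation": [0,0,0]},{"translation": [0,0,0],"rotation": [0,0,0]},{"translation": [0,0,0],"rotation": [0,0,0]},{"translation": [0,0,0],"rotation": [0,0,0]},{"translation": [0,0,0],"rotation": [0,0,0]},{"translation": [0,0,0.06],"rotation": [0,0,0]},{"translation": [0,0,0.2],"rotation": [0,0,0]},{"translation": [0,0,0.36],"rotation": [0,0,0]},{"translation": [0,0,0.52],"rotation": [0,0,0]},{"translation": [0,0,0.68],"rotation": [0,0,0]}]' --jaw -0.4

```text
t: 50.72
eef_pos: [0.464, 0.2538, 0.194]
ee_rot: [3.141, -0.0, -1.752]
force: [0.1, 1.8, -0.1]
width: 0.0612
gripper_force: 0.0
```

apply_moves --steps '[{"translation": [0,-0.08,0.12],"rotation": [0,0,0]},{"translation": [0,-0.17,0.2],"rotation": [0,0,0]},{"translation": [0.02,-0.27,0.2],"rotation": [0,0,0]},{"translation": [0.04,-0.37,0.2],"rotation": [0,0,0]},{"translation": [0.06,-0.47,0.2],"rotation": [0,0,0]},{"translation": [0.08,-0.58,0.2],"rotation": [0,0,0]},{"translation": [0.1,-0.69,0.2],"rotation": [0,0,0]},{"translation": [0.12,-0.8,0.2],"rotation": [0,0,0]},{"translation": [0.15,-0.9,0.2],"rotation": [0,0,0]},{"translation": [0.18,-1,0.2],"rotation": [0,0,0]}]'

```text
t: 51.55
eef_pos: [0.5093, 0.0029, 0.2423]
ee_rot: [-3.141, 0.0, -1.752]
force: [-0.1, -0.6, -0.5]
width: 0.0616
gripper_force: 0.0
```

apply_moves --steps '[{"translation": [0.02,-0.1,0],"rotation": [0,0,0]},{"translation": [0.04,-0.2,0],"rotation": [0,0,0]},{"translation": [0.06,-0.3,0],"rotation": [0,0,0]},{"translation": [0.08,-0.4,0],"rotation": [0,0,0]},{"translation": [0.1,-0.5,0],"rotation": [0,0,0]},{"translation": [0.12,-0.6,0],"rotation": [0,0,0]},{"translation": [0.14,-0.7,0],"rotation": [0,0,0]},{"translation": [0.15,-0.8,0],"rotation": [0,0,0]},{"translation": [0.155,-0.9,0],"rotation": [0,0,0]},{"translation": [0.155,-1,0],"rotation": [0,0,0]}]'

```text
t: 52.38
eef_pos: [0.5481, -0.2469, 0.2418]
ee_rot: [3.141, 0.0, -1.752]
force: [0.5, -0.3, 0.4]
width: 0.0614
gripper_force: 0.0
```

apply_moves --steps '[{"translation": [0,-0.1,0],"rotation": [0,0,0]},{"translation": [0,-0.2,0],"rotation": [0,0,0]},{"translation": [0,-0.27,0],"rotation": [0,0,0]},{"translation": [0,-0.31,-0.08],"rotation": [0,0,0]},{"translation": [0,-0.31,-0.18],"rotation": [0,0,0]},{"translation": [0,-0.31,-0.28],"rotation": [0,0,0]},{"translation": [0,-0.31,-0.38],"rotation": [0,0,0]},{"translation": [0,-0.31,-0.46],"rotation": [0,0,0]},{"translation": [0,-0.31,-0.5],"rotation": [0,0,0]},{"translation": [0,-0.31,-0.5],"rotation": [0,0,0]}]'

```text
t: 53.22
eef_pos: [0.5465, -0.3226, 0.1144]
ee_rot: [3.137, 0.001, -1.753]
force: [0.3, 0.6, -0.0]
width: 0.0615
gripper_force: 0.0
```

```bash
python3 - <<'E'
from h import *
grab_frame("wrist");grab_frame("wrist")
m=camera_model("wrist"); I=grab_frame("wrist"); s=get_state(); print(s["eef_pos"].round(4),s["ee_rot"].round(3),s["width"],s["force"])
cv2.imwrite("pics/w15.png",I)
u,v=np.round(pix(m,(.548,-.322,.022),True)).astype(int); print("pred",u,v)
g=cv2.cvtColor(I,cv2.COLOR_BGR2GRAY)[v-45:v+45,u-45:u+45]
for b in blobs(I,(0,0,0),(180,255,65),(u-50,v-50,u+50,v+45),60)[:3]: print("dark",b,plane(m,b[3],b[4],.006,True).round(4))
for th in (90,120):
  for k in cv2.findContours((g>th).astype(np.uint8),cv2.RETR_LIST,2)[0]:
    (x,y),r=cv2.minEnclosingCircle(k)
    if 4<r<40 and np.hypot(x-45,y-45)<22: print("bright",th,x+u-45,y+v-45,r,cv2.contourArea(k),plane(m,x+u-45,y+v-45,.003,True).round(4),plane(m,x+u-45,y+v-45,.022,True).round(4))
c=cv2.HoughCircles(cv2.resize(g,None,fx=3,fy=3,interpolation=2),cv2.HOUGH_GRADIENT,1.5,15,param1=80,param2=25,minRadius=15,maxRadius=100)
if c is not None:
    for x,y,r in c[0][:4]: print("circ",x/3+u-45,y/3+v-45,r/3,plane(m,x/3+u-45,y/3+v-45,.022,True).round(4),plane(m,x/3+u-45,y/3+v-45,.006,True).round(4))
S=grab_frame("scene"); h=camera_model("scene")
print("violet",blobs(S,(125,60,20),(165,255,255),(240,130,290,200),10)[:2],"pred mid,top",pix(h,(.4636,.2494,.043)),pix(h,(.4636,.2494,.071)))
E
```

```text
[ 0.549  -0.3236  0.1185] [-3.140e+00 -1.000e-03 -1.752e+00] 0.06131628006775674 [0.02515662 0.09708226 0.61455535]
pred 321 200
dark (1117, np.float64(316.9), np.float64(190.1), np.float64(316.9), np.float64(190.3), 19.5) [ 0.5515 -0.3274  0.006 ]
bright 90 316.6666679382324 194.0 4.772706031799316 44.5 [ 0.5526 -0.3228  0.003 ] [ 0.5514 -0.3281  0.022 ]
bright 90 316.6821174621582 190.17880630493164 21.23671531677246 1314.0 [ 0.5519 -0.3267  0.003 ] [ 0.5507 -0.3318  0.022 ]
circ 317.25 190.25 19.25 [ 0.5502 -0.3316  0.022 ] [ 0.5511 -0.3274  0.006 ]
circ 321.25 186.75 24.049997 [ 0.5459 -0.3343  0.022 ] [ 0.5466 -0.3302  0.006 ]
circ 314.25 186.25 23.299997 [ 0.5523 -0.3359  0.022 ] [ 0.5533 -0.3319  0.006 ]
circ 323.25 192.25 25.1 [ 0.5451 -0.3287  0.022 ] [ 0.5457 -0.3243  0.006 ]
violet [(52, 262.8, 173.7, 262.5, 173.1, 5.5)] pred mid,top (np.float64(263.22163696341045), np.float64(172.1260861166231)) (np.float64(262.4570126019694), np.float64(166.1988336533367))
```

The cap's disc is at wrist (317,190) with the expected radius, giving about (0.5515,-0.326). The bobbin is near, so I'll narrow the jaw before descending.

apply_moves --steps '[{"translation": [0.01,-0.01,0],"rotation": [0,0,0]},{"translation": [0.01,-0.01,0],"rotation": [0,0,0]},{"translation": [0.01,-0.01,-0.05],"rotation": [0,0,0]},{"translation": [0.01,-0.01,-0.13],"rotation": [0,0,0]},{"translation": [0.01,-0.01,-0.22],"rotation": [0,0,0]},{"translation": [0.01,-0.01,-0.31],"rotation": [0,0,0]},{"translation": [0.01,-0.01,-0.4],"rotation": [0,0,0]},{"translation": [0.01,-0.01,-0.46],"rotation": [0,0,0]},{"translation": [0.01,-0.01,-0.49],"rotation": [0,0,0]},{"translation": [0.01,-0.01,-0.49],"rotation": [0,0,0]}]' --jaw 0.2

```text
t: 54.25
eef_pos: [0.5498, -0.3255, -0.0067]
ee_rot: [3.139, 0.0, -1.752]
force: [-0.5, -0.0, 0.0]
width: 0.0353
gripper_force: 0.0
```

apply_moves --steps '[{"translation": [0,0,-0.01],"rotation": [0,0,0]},{"translation": [0,0,-0.02],"rotation": [0,0,0]},{"translation": [0,0,-0.03],"rotation": [0,0,0]},{"translation": [0,0,-0.034],"rotation": [0,0,0]},{"translation": [0,0,-0.034],"rotation": [0,0,0]},{"translation": [0,0,-0.034],"rotation": [0,0,0]},{"translation": [0,0,-0.034],"rotation": [0,0,0]},{"translation": [0,0,-0.034],"rotation": [0,0,0]},{"translation": [0,0,-0.034],"rotation": [0,0,0]},{"translation": [0,0,-0.034],"rotation": [0,0,0]}]'

```text
t: 55.08
eef_pos: [0.5507, -0.3257, -0.0137]
ee_rot: [-3.141, -0.0, -1.752]
force: [-0.1, -0.3, -0.0]
width: 0.035
gripper_force: 0.0
```

apply_moves --steps '[{"translation": [0,0,0],"rotation": [0,0,0]},{"translation": [0,0,0],"rotation": [0,0,0]},{"translation": [0,0,0],"rotation": [0,0,0]},{"translation": [0,0,0],"rotation": [0,0,0]},{"translation": [0,0,0],"rotation": [0,0,0]},{"translation": [0,0,0],"rotation": [0,0,0]},{"translation": [0,0,0],"rotation": [0,0,0]},{"translation": [0,0,0],"rotation": [0,0,0]},{"translation": [0,0,0],"rotation": [0,0,0]},{"translation": [0,0,0],"rotation": [0,0,0]}]' --jaw 1 --newtons 12

```text
t: 55.92
eef_pos: [0.5506, -0.3257, -0.0138]
ee_rot: [3.141, 0.0, -1.752]
force: [0.2, 0.7, 0.2]
width: 0.0169
gripper_force: 12.0
```

apply_moves --steps '[{"translation": [0,0,0.05],"rotation": [0,0,0]},{"translation": [0,0,0.15],"rotation": [0,0,0]},{"translation": [0,0,0.27],"rotation": [0,0,0]},{"translation": [0,0,0.4],"rotation": [0,0,0]},{"translation": [0,0,0.53],"rotation": [0,0,0]},{"translation": [0,0,0.66],"rotation": [0,0,0]},{"translation": [0,0.04,0.78],"rotation": [0,0,0]},{"translation": [0,0.12,0.88],"rotation": [0,0,0]},{"translation": [0,0.21,0.92],"rotation": [0,0,0]},{"translation": [0,0.3,0.92],"rotation": [0,0,0]}]'

```text
t: 56.75
eef_pos: [0.5519, -0.2508, 0.2211]
ee_rot: [-3.135, -0.0, -1.753]
force: [0.9, 0.2, -0.7]
width: 0.0168
gripper_force: 12.0
```

apply_moves --steps '[{"translation": [-0.02,0.1,0],"rotation": [0,0,0]},{"translation": [-0.04,0.2,0],"rotation": [0,0,0]},{"translation": [-0.06,0.3,0],"rotation": [0,0,0]},{"translation": [-0.08,0.4,0],"rotation": [0,0,0]},{"translation": [-0.1,0.5,0],"rotation": [0,0,0]},{"translation": [-0.12,0.6,0],"rotation": [0,0,0]},{"translation": [-0.14,0.7,0],"rotation": [0,0,0]},{"translation": [-0.16,0.8,0],"rotation": [0,0,0]},{"translation": [-0.18,0.9,0],"rotation": [0,0,0]},{"translation": [-0.2,1,0],"rotation": [0,0,0]}]'

```text
t: 57.58
eef_pos: [0.5001, 0.0003, 0.2173]
ee_rot: [-3.141, 0.001, -1.752]
force: [0.3, 0.3, -0.5]
width: 0.0169
gripper_force: 12.0
```

apply_moves --steps '[{"translation": [-0.02,0.1,0],"rotation": [0,0,0]},{"translation": [-0.04,0.2,0],"rotation": [0,0,0]},{"translation": [-0.06,0.3,0],"rotation": [0,0,0]},{"translation": [-0.08,0.4,0],"rotation": [0,0,0]},{"translation": [-0.1,0.5,0],"rotation": [0,0,0]},{"translation": [-0.12,0.6,0],"rotation": [0,0,0]},{"translation": [-0.14,0.7,0],"rotation": [0,0,0]},{"translation": [-0.148,0.8,0],"rotation": [0,0,0]},{"translation": [-0.148,0.9,0],"rotation": [0,0,0]},{"translation": [-0.148,0.98,0],"rotation": [0,0,0]}]'

```text
t: 58.42
eef_pos: [0.4633, 0.2459, 0.2174]
ee_rot: [-3.141, 0.001, -1.751]
force: [-0.2, -0.4, -0.1]
width: 0.017
gripper_force: 12.0
```

apply_moves --steps '[{"translation": [0,0.02,0],"rotation": [0,0,0]},{"translation": [0,0.02,0],"rotation": [0,0,0]},{"translation": [0,0.02,-0.1],"rotation": [0,0,0]},{"translation": [0,0.02,-0.2],"rotation": [0,0,0]},{"translation": [0,0.02,-0.28],"rotation": [0,0,0]},{"translation": [0,0.02,-0.3],"rotation": [0,0,0]},{"translation": [0,0.02,-0.3],"rotation": [0,0,0]},{"translation": [0,0.02,-0.3],"rotation": [0,0,0]},{"translation": [0,0.02,-0.3],"rotation": [0,0,0]},{"translation": [0,0.02,-0.3],"rotation": [0,0,0]}]'

```text
t: 59.25
eef_pos: [0.4644, 0.2497, 0.1427]
ee_rot: [-3.14, 0.002, -1.752]
force: [-0.9, -0.2, 0.2]
width: 0.0166
gripper_force: 12.0
```

```bash
python3 - <<'E'
from h import *
m=camera_model("wrist"); I=grab_frame("wrist"); s=get_state(); print(s["eef_pos"].round(4),s["ee_rot"].round(3),s["width"],s["force"])
cv2.imwrite("pics/w16.png",I); p=s["eef_pos"]; zb=p[2]+.0138
print("pred disc top",pix(m,(*p[:2],zb+.006),True),"pred collar top",pix(m,(*p[:2],zb+.022),True),"spool top",pix(m,(.4636,.2494,.071),True),"foot",pix(m,(.4636,.2494,.016),True))
for th in (40,60):
  for b in blobs(I,(0,0,0),(180,255,th),(285,215,356,275),60)[:3]: print("dark",th,b,plane(m,b[3],b[4],zb+.006,True).round(4))
g=cv2.cvtColor(I,cv2.COLOR_BGR2GRAY)[150:275,280:360]
c=cv2.HoughCircles(cv2.resize(g,None,fx=3,fy=3,interpolation=2),cv2.HOUGH_GRADIENT,1.5,12,param1=60,param2=22,minRadius=15,maxRadius=120)
if c is not None:
    for x,y,r in c[0][:8]: print("circ",x/3+280,y/3+150,r/3)
for b in blobs(I,(20,120,40),(35,255,255),(220,60,420,265),60)[:2]: print("yellow",b,plane(m,b[3],b[4],.016,True).round(4))
E
```

```text
[0.4642 0.2497 0.1425] [-3.140e+00  2.000e-03 -1.752e+00] 0.01670845869908091 [ 0.43540953  0.08995694 -0.28341276]
pred disc top (np.float64(321.0997659307201), np.float64(254.35635544427225)) pred collar top (np.float64(321.15128770420375), np.float64(267.74266837198365)) spool top (np.float64(321.55346609886385), np.float64(205.49192119877378)) foot (np.float64(321.37464483364636), np.float64(188.9065710629892))
dark 40 (2868, 322.2, 244.7, 321.5, 240.9, 42.4) [0.4624 0.2411 0.1623]
dark 60 (3090, 321.0, 243.8, 320.0, 239.8, 42.9) [0.4631 0.2402 0.1623]
circ 321.75 187.25 32.25
circ 317.75 186.75 29.1
circ 325.75 186.25 28.65
circ 320.75 191.75 15.3
circ 328.75 189.75 24.6
circ 320.75 199.75 23.25
circ 326.75 197.25 23.299997
circ 317.75 250.25 30.049997
yellow (1718, 321.9, 177.5, 321.2, 186.5, 33.0) [0.4633 0.2468 0.016 ]
```

The cap in the hand and the yellow foot agree in the wrist view (y about 0.247 raw for both), so I'll lower it over the pin.

apply_moves --steps '[{"translation": [0,0,-0.04],"rotation": [0,0,0]},{"translation": [0,0,-0.08],"rotation": [0,0,0]},{"translation": [0,0,-0.12],"rotation": [0,0,0]},{"translation": [0,0,-0.16],"rotation": [0,0,0]},{"translation": [0,0,-0.2],"rotation": [0,0,0]},{"translation": [0,0,-0.24],"rotation": [0,0,0]},{"translation": [0,0,-0.28],"rotation": [0,0,0]},{"translation": [0,0,-0.305],"rotation": [0,0,0]},{"translation": [0,0,-0.318],"rotation": [0,0,0]},{"translation": [0,0,-0.318],"rotation": [0,0,0]}]'

```text
t: 60.13
eef_pos: [0.4633, 0.249, 0.0608]
ee_rot: [3.141, -0.001, -1.752]
force: [-0.7, 0.3, 0.9]
width: 0.0166
gripper_force: 12.0
```

apply_moves --steps '[{"translation": [0,0,-0.005],"rotation": [0,0,0]},{"translation": [0,0,-0.01],"rotation": [0,0,0]},{"translation": [0,0,-0.015],"rotation": [0,0,0]},{"translation": [0,0,-0.02],"rotation": [0,0,0]},{"translation": [0,0,-0.026],"rotation": [0,0,0]},{"translation": [0,0,-0.026],"rotation": [0,0,0]},{"translation": [0,0,-0.026],"rotation": [0,0,0]},{"translation": [0,0,-0.026],"rotation": [0,0,0]},{"translation": [0,0,-0.026],"rotation": [0,0,0]},{"translation": [0,0,-0.026],"rotation": [0,0,0]}]'

```text
t: 60.97
eef_pos: [0.4646, 0.25, 0.0568]
ee_rot: [-3.14, 0.002, -1.751]
force: [-2.2, -0.3, 10.4]
width: 0.0168
gripper_force: 12.0
```

It's seated at the expected height with 10 N. I'll release and withdraw.

apply_moves --steps '[{"translation": [0,0,0.004],"rotation": [0,0,0]},{"translation": [0,0,0.004],"rotation": [0,0,0]},{"translation": [0,0,0.004],"rotation": [0,0,0]},{"translation": [0,0,0.004],"rotation": [0,0,0]},{"translation": [0,0,0.004],"rotation": [0,0,0]},{"translation": [0,0,0.06],"rotation": [0,0,0]},{"translation": [0,0,0.2],"rotation": [0,0,0]},{"translation": [0,0,0.36],"rotation": [0,0,0]},{"translation": [0,0,0.52],"rotation": [0,0,0]},{"translation": [0,0,0.68],"rotation": [0,0,0]}]' --jaw -0.3

```text
t: 61.8
eef_pos: [0.4633, 0.2489, 0.2269]
ee_rot: [3.141, -0.001, -1.752]
force: [1.6, 0.6, -0.4]
width: 0.057
gripper_force: 0.0
```

apply_moves --steps '[{"translation": [0,-0.1,0.05],"rotation": [0,0,0]},{"translation": [0,-0.2,0.05],"rotation": [0,0,0]},{"translation": [0,-0.3,0.05],"rotation": [0,0,0]},{"translation": [0,-0.4,0.05],"rotation": [0,0,0]},{"translation": [0,-0.5,0.05],"rotation": [0,0,0]},{"translation": [0,-0.6,0.05],"rotation": [0,0,0]},{"translation": [0,-0.7,0.05],"rotation": [0,0,0]},{"translation": [0,-0.8,0.05],"rotation": [0,0,0]},{"translation": [0,-0.8,0.05],"rotation": [0,0,0]},{"translation": [0,-0.8,0.05],"rotation": [0,0,0]}]'

```text
t: 62.63
eef_pos: [0.4635, 0.0483, 0.2376]
ee_rot: [3.142, 0.0, -1.754]
force: [-0.7, 0.1, -0.2]
width: 0.0567
gripper_force: 0.0
```

```bash
python3 - <<'E'
from h import *
S=grab_frame("scene"); T=grab_frame("top"); S0=cv2.imread("pics/scene0.png"); T0=cv2.imread("pics/top0.png"); s=camera_model("scene"); t=camera_model("top")
print(get_state()["force"].round(1),get_state()["eef_pos"])
P=[("cone base",(.4807,.3424,.029)),("cone collar top",(.4807,.3424,.139)),("spool mid",(.4636,.2494,.043)),("cap disc",(.4636,.2494,.077)),("cap top",(.4636,.2494,.093))]
for n,p in P: print(n,"scene",np.round(pix(s,p),1),"top",np.round(pix(t,p),1))
print("orange S",blobs(S,(5,130,60),(18,255,255),(220,90,280,180),30)[:2],"T",blobs(T,(5,110,50),(18,255,255),(185,170,240,230),30)[:2])
print("violet S",blobs(S,(125,60,20),(165,255,255),(240,130,290,200),8)[:2])
print("black S",blobs(S,(0,0,0),(180,255,45),(252,148,276,176),8)[:3],"T",blobs(T,(0,0,0),(180,255,40),(224,194,254,224),8)[:3])
for n,A,B,b in [("navy S",S0,S,(222,120,246,158)),("bobbin T",T0,T,(408,198,424,214)),("bobbin S",S0,S,(384,250,399,264))]:
    u0,v0,u1,v1=b; print(n,"mean abs diff",cv2.absdiff(A,B)[v0:v1,u0:u1].mean().round(1),"phase shift",cv2.phaseCorrelate(*[np.float32(cv2.cvtColor(x[v0:v1,u0:u1],6)) for x in (A,B)]))
for q in S[136:188:3,250:276:3]: print(" ".join("%02x%02x%02x"%tuple(int(c) for c in p[::-1]) for p in q))
E
```

```text
[ 0.3 -0.3 -0. ] [0.46369559 0.0494367  0.23763198]
cone base scene [249.8 161.1] top [207.4 204.1]
cone collar top scene [246.1 137.3] top [199.1 197.1]
spool mid scene [263.2 172.1] top [237.3 209.4]
cap disc scene [262.3 164.9] top [235.5 207.4]
cap top scene [261.8 161.4] top [234.6 206.5]
orange S [(282, 248.0, 155.1, 247.5, 153.0, 13.6)] T []
violet S [(60, 262.7, 173.2, 262.5, 172.7, 5.8)]
black S [(54, 261.6, 165.6, 261.8, 165.6, 5.4)] T [(132, 243.1, 217.5, 242.0, 215.5, 12.5), (48, 246.3, 206.1, 244.4, 201.1, 11.0)]
navy S mean abs diff 9.3 phase shift ((-0.3865849031203954, 0.17310249258110133), 0.8369373629490534)
bobbin T mean abs diff 20.1 phase shift ((-0.061275747625407107, 0.1829081973740152), 1.0164375931490213)
bobbin S mean abs diff 2.1 phase shift ((0.4795549230724392, 0.5057714263390922), 0.9987351781129837)
ddd8ce ded9ce ddd8ce dcd8cd ddd8cd ddd8ce d7d2c7 6d685b 666256
d9ccbc ddd8ce ddd8ce ddd9ce ddd8ce ddd8ce ddd9ce d8d3c8 6e695d
987e68 d9d2c7 ddd9ce ddd8ce ddd8ce ddd8cd ddd8ce ded9ce dad5ca
cb6a00 a28b7b ddd8ce ddd8ce ded9cf ddd8ce ddd8ce ddd8ce ddd8ce
8d4200
[... 175 characters left out ...]
 ded9ce
914500 893f00 763907 595854 ddd8ce ddd9ce ddd8cd ddd9ce ddd8ce
8e4300 894000 7f3a00 393a39 605d59 ddd9ce ddd8ce ddd9ce ded9ce
944600 8b4100 7e5434 111213 1d1d1c 2a2927 ddd9ce dedace ddd9ce
815f41 5a3a38 371627 111111 0c0a0b 121214 40403b ddd9cd ddd9ce
333f7b 1d5caa 2d333d 2a1e2a 3d3a34 34193c 3e403e 434341 ddd8cd
3a3b3a 3a3b3a 3a3b3a 451e50 4a2054 492154 a6a01f 3f403f 434240
3f4040 3f3f3e c9c400 7d6745 4a2155 4a2154 917613 d0c800 3f4040
3f4040 44443c e0db00 ccc496 492053 512e58 a1904e d0c400 3f3f3f
3f3f3f 3f413f dfda00 d5ca00 baa911 a48c07 e0d100 c2b300 3f3f3f
4e4d48 404140 3e3e39 9d8400 9a8200 957d00 6f5d0c 2a2b29 292a29
ded9cf 424240 2b2b29 2b2a2a 292a29 282728 262726 474540 918c83
```

```bash
python3 -c "
from station import *
print(job_done())"
```

```text
the job is handed in; nothing more can be done
None
```

I loaded both pins in the order asked and handed the job in at about 63 s: ring, holder and orange cone on blue; violet spool and cap on yellow. Contact heights and the last scene-camera positions matched full seating, and the camera comparison showed no movement of the navy cone or the bobbin.

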